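# Put the plug-in blocks of a circuit trainer on their right bases

### The arm

A 7-joint arm with a two-finger parallel gripper is mounted at the origin on the work surface. World frame = base frame: x ahead of the robot, y to its left, z up, the work surface at z = 0. Lengths are in mm, angles in rad, forces in N, time in s.
With the tool pointing down it reaches from about 400 to 750 mm from the base axis. Payload 19.5 kg.
Tool frame: the origin (TCP) lies between the finger pads; the fingertips stand 8 mm ahead of it and the grasp point (between the pads) lies 11 mm behind it (r.tips_ahead is the z of the fingertips in the tool frame, in mm); z points along the fingers, y is the direction in which the jaws open and shut (so a half turn about z gives the same grasp; the last joint's range is limited). The gripper opens to 85 mm and grips with 20 to 120 N. Pads are 22 mm wide; open, the fingers measure 114 mm over their backs; the gripper's body (76 mm by 85 mm) begins 54 mm behind the grasp point. The pads swing forward as they close: fully open they stand 13 mm farther back than shut.
Start: joints at [1.219, 0.707, -0.028, 1.485, 0.022, 0.951, -0.075], TCP at [175.292, -547.603, 239.268] pointing down, gripper open.
Joint ranges: [-2.71, 2.71], [-0.32, 2.16], [-1.57, 1.52], [0, 2.45], [-1.46, 4.6], [0, 2.02], [-2.83, 2.83]. Speed limits (rad/s): [1.89, 1.89, 2.57, 2.57, 3.01, 3.01, 3.01].

### API

Orientations are given as a rotation vector (axis times angle).
In Python, from rig import r, optics gives the robot as it stands.
- The arm moves only by the shell command python3 -m pendant 'ROWS'. ROWS is JSON, a list of rows, each a list of 3 entries, a list of its own where there are three numbers: the turn, a rotation vector about the tool's x, y, z in units of 0.15 rad (1.0 is 0.15 rad), then the shift along the tool's x, y, z in units of 3 cm (1.0 is 3 cm), then the finger opening in mm, from 0 to 85.4. A call has 1 to 8 rows; each row shifts and turns the commanded pose from where the row before left it, along the tool's axes as they then stand; what a row does not reach is not made up. A row lasts 1/10 s, in which the tool goes at most 50 mm and 8.59 degrees, less where a joint would pass 70% of its speed; a pose out of reach is approached as far as the arm can. A call with a number of a shift or a turn outside -1 to 1 is refused whole. A call with a gripper value outside its range is refused whole. The fingers move at their own pace and stop on an object; the grip force is fixed at half the most. Time passes only in rows, so rows that do not move let the fingers close. It gives the time, the measured TCP pose, the force and the opening at its end, in the units of the state.
- r.sense(): the state, without advancing time (a new reading comes with each control period).
- optics.capture(name): name is "scene" or "side" or "wrist"; returns a dict with "pixels" (400x640x3 uint8, blue, green, red), "depth" (400x640 float32, mm along the optical axis (not along the pixel's ray), 0 where there is no reading), "vfov" (degrees; the focal length in pixels is half the picture's height over the tangent of half this angle, whatever the lens; pixels are square), "cx", "cy" (the principal point, pixels), "cam_to_world" (4x4, takes a point from camera to world coordinates); the wrist camera has in their place "mount" (4x4, takes a point from camera to tool coordinates, whose origin is the TCP and whose axes are the flange's). Camera axes: x right, y up, looking along -z (the intrinsics and any distortion apply to the point x, -y, -z); pixel columns grow to the right and rows downward; lengths in mm; the calibration is good to about 2 mm. A picture is of the moment at which its call begins: read the wrist's pose just before it.
- r.close_job(): hands the job in, once; it reports no verdict.
Trained networks look in a picture, given as the dict that the camera call returned (one of the last four; its "shot" number tells which), for a name from the list of things; names that differ only in an ending like _2 or _b are one class to them, and where a whole thing is asked for, a point or a joint stands for the part that bears it (a point fixed in the world has none). Each returns a list of dicts, best first, with "conf" (0 to 1); they miss things now and then, are a little off and sometimes report something else, mostly with a low value. They report only what shows in the picture. A call takes as long as a camera call. They do not tell look-alikes from the thing itself.
- optics.look_for(picture, name): "bbox" ([left, top, right, bottom] in pixels, round what is visible of it).
The state is a dict: "time_s": time; "joint_positions": joint angles; "joint_velocities": joint speeds; "tau": joint torques, N m; "position": TCP position; "tool_rot": TCP orientation; "wrist_force": force on the tool from outside, world axes, zero at the start; "ft_torque": the same for the moment, N m; "width": finger opening in mm.
Only numpy, scipy, OpenCV 4.12 (cv2) and the standard library are available. Lean on these libraries where they do the work, as an engineer would, in place of code of your own. Each camera call takes 0.05 s, during which the arm holds its last target.

### The job

Make the circuit dead first: pull the black isolating link up out of the narrow gap in its holder and put it in the clear parts tray, before you move any block. Then sort out the three component blocks, which all sit on the wrong bases: the toggle-switch block belongs on the base with the four binding posts, the knob block on the base with the meter, and the brass power-resistor block on the base with the finned heat sink. Free the first place by parking one block on the empty base, set every block down without dropping it, flat inside its base's rim, and leave the link in the tray.

Things in the scene. Friction and masses are not known exactly. Their poses are not given: they have to be found in the camera images.
- link_center (a point): Isolating link: black flat upright plug, 46 long (x) x 12 thick (y) x 70 mm tall, 40-85 g, loose. Point: its centre, 35 mm below its top. Starts in a 16 mm gap between the ivory terminal blocks (44 mm high) of a fixed 96 x 78 mm holder: its top is 78 mm above the table, 34 mm stand out. Grip only the top edge across the 12 mm, fingertips above the terminal blocks; pull 40 mm or more straight up.
- tray: Clear plastic parts tray, fixed, open on top and empty: 110 (its x) x 100 (its y) x 30 mm high, walls and floor 4 mm. Origin at the centre of its underside. The link may stand, lean or lie in it.
- switch_block_center (a point): Switch block: ivory housing 70 long (its x) x 48 wide (y) x 56 mm tall, with a small steel toggle on a black plate on top (20 mm more), 125-255 g, loose. Point: centre of the housing, 28 mm above its underside. Grip across the 48 mm at the centre or a little higher. May be turned half round on a base. Starts on the meter base.
- knob_block_center (a point): Knob block: the same housing and point as the switch block, but with a round black knob (30 mm across) on top. At the start it sits on the heat-sink base.
- resistor_block_center (a point): Resistor block: the same housing and point as the switch block, but with a finned brass-coloured power resistor (46 mm long) on top. At the start it sits on the binding-post base.
- supply_base: Binding-post base, fixed: low dark grey plate with four binding posts in a row on the strip at its +x end (46 mm high). Origin: under the centre of its recess, at table height; plate from x -48 to +82, y -37 to +37 mm. Recess 86 (x) x 64 mm (y), floor 6 mm and rim 11 mm above the table: a block, its 70 mm along x, has 8 mm of play each way.
- meter_base: Meter base, fixed: the same plate, recess and origin, but with a small black pointer meter with a white sloping dial (about 57 mm high) on the strip at its +x end.
- sink_base: Heat-sink base, fixed: the same plate, recess and origin, but with a bare aluminium heat sink with upright fins (50 mm high) on the strip at its +x end.
- empty_base: Empty base, fixed: the same plate, recess and origin, no block in it at the start and only a bare aluminium plate on the strip at its +x end (16 mm high). The free spot for parking.
There are look-alikes about, which are no part of the job. What is shaped like the part that bears switch_block_center but green or purple is not meant.

How it is judged (in metres and radians):
On the way, in this order (a step that is already met when the one before it is completed fails the run):
1. the link lies or stands released in the parts tray (x of link_center in the frame of tray between -0.055 and 0.055 m and y of link_center in the frame of tray between -0.05 and 0.05 m and z of link_center in the frame of tray below 0.055 m and contact force between link and the fingers below 0.05 N), for 0.2 s.
2. one of the blocks is parked, released and flat, on the empty base ((((x of switch_block_center in the frame of empty_base between -0.011 and 0.011 m and y of switch_block_center in the frame of empty_base between -0.011 and 0.011 m and z of switch_block_center in the frame of empty_base between 0.03 and 0.038 m and angle between switch_block_center's own z axis and vertical below 0.1 rad) and contact force between switch_block and the fingers below 0.05 N) or ((x of knob_block_center in the frame of empty_base between -0.011 and 0.011 m and y of knob_block_center in the frame of empty_base between -0.011 and 0.011 m and z of knob_block_center in the frame of empty_base between 0.03 and 0.038 m and angle between knob_block_center's own z axis and vertical below 0.1 rad) and contact force between knob_block and the fingers below 0.05 N) or ((x of resistor_block_center in the frame of empty_base between -0.011 and 0.011 m and y of resistor_block_center in the frame of empty_base between -0.011 and 0.011 m and z of resistor_block_center in the frame of empty_base between 0.03 and 0.038 m and angle between resistor_block_center's own z axis and vertical below 0.1 rad) and contact force between resistor_block and the fingers below 0.05 N))), for 0.2 s.
At the end, for the whole second after the job is handed in: The switch block sits on the binding-post base, the knob block on the meter base and the resistor block on the heat-sink base, each centred within 11 mm (inside the rim), fully down within 4 mm and upright within 0.1 rad; the link is in the tray; all are at rest (under 20 mm/s) (x of link_center in the frame of tray between -0.055 and 0.055 m and y of link_center in the frame of tray between -0.05 and 0.05 m and z of link_center in the frame of tray below 0.055 m and x of switch_block_center in the frame of supply_base between -0.011 and 0.011 m and y of switch_block_center in the frame of supply_base between -0.011 and 0.011 m and z of switch_block_center in the frame of supply_base between 0.03 and 0.038 m and angle between each of switch_block_center, knob_block_center, resistor_block_center's own z axis and vertical below 0.1 rad and x of knob_block_center in the frame of meter_base between -0.011 and 0.011 m and y of knob_block_center in the frame of meter_base between -0.011 and 0.011 m and z of knob_block_center in the frame of meter_base between 0.03 and 0.038 m and x of resistor_block_center in the frame of sink_base between -0.011 and 0.011 m and y of resistor_block_center in the frame of sink_base between -0.011 and 0.011 m and z of resistor_block_center in the frame of sink_base between 0.03 and 0.038 m and linear speed of each of switch_block, knob_block, resistor_block, link below 0.02 m/s); the robot touches nothing.
It fails at once if a block was moved (by over 30 mm) while the link was not in the tray (distance of any of switch_block_center, knob_block_center, resistor_block_center from where it was at the start of the episode above 0.03 m and not (x of link_center in the frame of tray between -0.055 and 0.055 m and y of link_center in the frame of tray between -0.05 and 0.05 m and z of link_center in the frame of tray below 0.055 m)).
It fails at once if a block was dropped (falls freely by some 25 mm or more) ((linear speed of switch_block above 0.7 m/s and contact force between switch_block and the fingers below 0.05 N) or (linear speed of knob_block above 0.7 m/s and contact force between knob_block and the fingers below 0.05 N) or (linear speed of resistor_block above 0.7 m/s and contact force between resistor_block and the fingers below 0.05 N)).
It also fails if it takes over 134 s, if anything falls off the work surface, if the arm or the gripper's body presses on something with over 40 N, if the wrist force passes 120 N, or if a joint passes its speed limit or range.

## Working session

There is one attempt and no reset: what is moved stays moved. The work goes in short steps, Python scripts to look and compute and a shell command to move; the robot and the scene stay as the last step left them, time stands still between calls to the robot, and variables do not carry over. Pictures are saved under pics/ and viewed, and the job is handed in when it is done.

```bash
ls; mkdir -p pics; cat > h.py <<'E'
import numpy as np, cv2
from rig import r, optics
from scipy.spatial.transform import Rotation as R
def cap(n,fn=None):
    s=r.sense(); d=optics.capture(n)
    if n=='wrist':
        T=np.eye(4); T[:3,:3]=R.from_rotvec(s['tool_rot']).as_matrix(); T[:3,3]=s['position']
        d['c2w']=T@np.array(d['mount'])
    else: d['c2w']=np.array(d['cam_to_world'])
    if fn: cv2.imwrite('pics/'+fn+'.png',d['pixels'])
    return d
def cloud(d):
    f=200/np.tan(np.radians(d['vfov']/2)); z=d['depth'].astype(float)
    v,u=np.mgrid[0:400,0:640]
    P=np.stack([(u-d['cx'])/f*z,-(v-d['cy'])/f*z,-z],-1)
    return P@d['c2w'][:3,:3].T+d['c2w'][:3,3]
E
python3 - <<'E'
from h import *
for n in ['scene','side','wrist']:
    d=cap(n,n+'0'); print(n,d['vfov'],d['cx'],d['cy'],[k for k in d],d['c2w'].round(2).tolist())
    for k in ['link_center','tray','switch_block_center','knob_block_center','resistor_block_center','supply_base','meter_base','sink_base','empty_base']:
        print(k,[(round(x['conf'],2),np.round(x['bbox']).astype(int).tolist()) for x in optics.look_for(d,k)][:4])
print(r.sense())
E
```

```text
pics
scene 53.82108581863104 318.76708816260464 194.5191434938312 ['pixels', 'depth', 'vfov', 'cx', 'cy', 'cam_to_world', 'shot', 'c2w'] [[0.88, -0.27, 0.39, 755.37], [0.47, 0.5, -0.72, -716.05], [-0.01, 0.82, 0.57, 559.37], [0.0, 0.0, 0.0, 1.0]]
link_center [(0.68, [437, 157, 456, 175])]
tray [(0.7, [350, 234, 424, 300])]
switch_block_center [(0.97, [224, 213, 256, 254]), (0.93, [168, 241, 203, 299]), (0.68, [271, 180, 303, 213]), (0.61, [145, 216, 178, 259])]
knob_block_center [(0.78, [323, 164, 357, 200])]
resistor_block_center [(0.67, [363, 137, 394, 169])]
supply_base [(0.72, [358, 148, 409, 175]), (0.68, [362, 138, 395, 170])]
meter_base [(0.9, [280, 222, 354, 267])]
sink_base [(0.88, [319, 178, 380, 210])]
empty_base [(0.59, [397, 214, 462, 252])]
side 53.83182230454286 327.17001159117194 206.25135001496253 ['pixels', 'depth', 'vfov', 'cx', 'cy', 'cam_to_world', 'shot', 'c2w'] [[-0.98, 0.14, -0.13, 285.8], [-0.19, -0.68, 0.71, 716.63], [0.01, 0.72, 0.69, 817.82], [0.0, 0.0, 0.0, 1.0]]
link_center [(0.82, [216, 255, 239, 274])]
tray [(0.71, [256, 173, 295, 198])]
switch_block_c
[... 890 characters left out ...]
ions': array([ 1.21927625,  0.70654269, -0.0276073 ,  1.48462046,  0.02199467,
        0.95092123, -0.07545736]), 'joint_velocities': array([-2.43962258e-05,  2.70681517e-04, -7.45513071e-04, -1.32467733e-03,
       -1.52241200e-03, -3.25903648e-05, -3.06173202e-04]), 'tau': array([ 5.61541128e-04, -8.82975912e+01,  1.23465691e+00, -2.36370277e+01,
        1.71729620e-02,  2.04186021e-03, -4.29114016e-05]), 'position': array([ 175.30276186, -547.5789073 ,  239.23857053]), 'tool_rot': array([-3.10378061e+00, -4.84730569e-01,  3.42754905e-05]), 'wrist_force': array([ 0.23772103, -0.26928648,  0.21114069]), 'ft_torque': array([-0.04805306, -0.01596126,  0.01661367]), 'width': 85.24552936095529}
```

View pics/scene0.png

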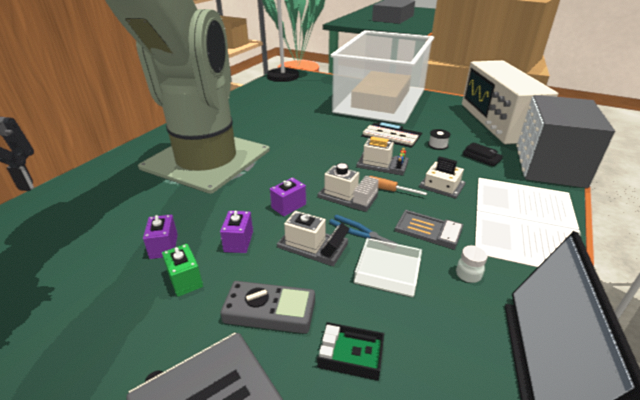

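View pics/side0.png

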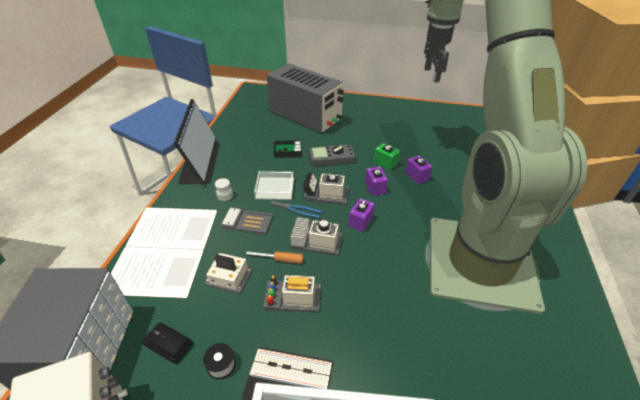

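```bash
python3 - <<'E'
from h import *
im=cv2.imread('pics/scene0.png')[120:310,130:480]; cv2.imwrite('pics/sc_crop.png',cv2.resize(im,None,fx=2.2,fy=2.2,interpolation=2))
im=cv2.imread('pics/side0.png')[130:330,180:450]; cv2.imwrite('pics/si_crop.png',cv2.resize(im,None,fx=2.9,fy=2.9,interpolation=2))
E
```

```text
(no output)
```

View pics/sc_crop.png

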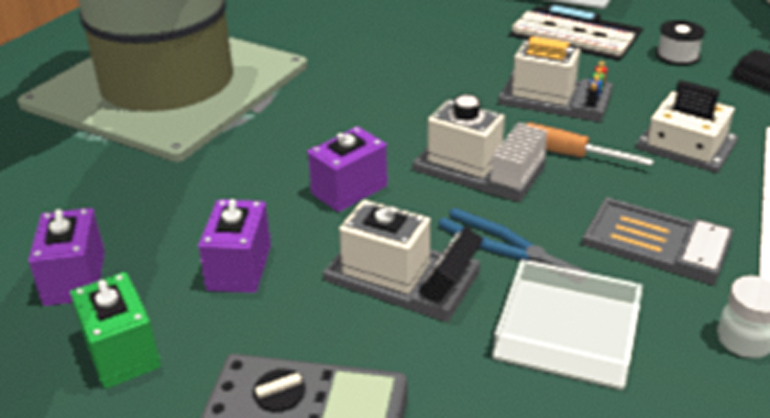

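View pics/si_crop.png

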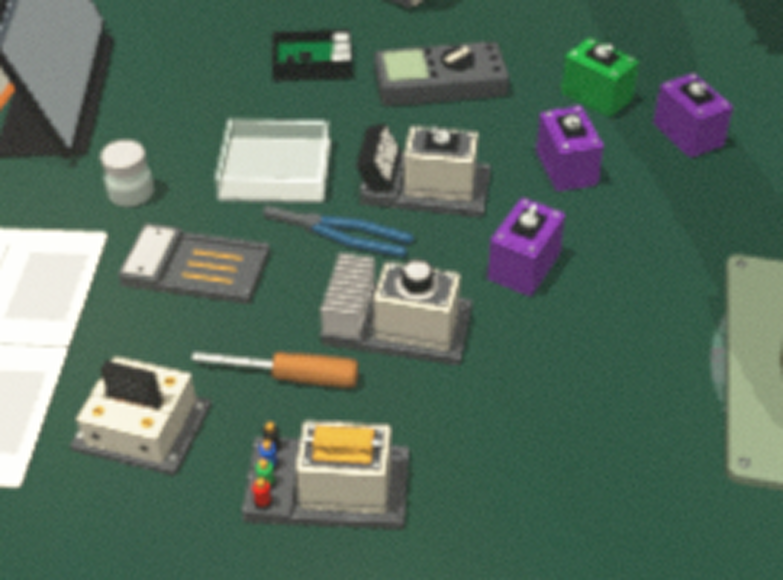

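The scene shows the ivory switch block on the meter base at scene px (305,230), side (330,187). The purple ones at (288,195), (237,230) and (160,235) and the green one at (182,270) are the look-alikes. The knob block is at (341,182) on the sink base, the resistor block at (378,152) on the post base, and the link at (446,166). The tray is at (388,265) and the empty base at (430,230). Next I'll measure them from the depth images.

```bash
python3 - <<'E'
from h import *
H=np.full((2,900,700),-50.);C=np.zeros((2,900,700,3),np.uint8)
for i,n in enumerate(['scene','side']):
    d=cap(n); P=cloud(d).reshape(-1,3); c=d['pixels'].reshape(-1,3)
    ok=(d['depth'].reshape(-1)>0)&(P[:,2]<150); P=P[ok];c=c[ok]
    o=np.argsort(P[:,2]);P=P[o];c=c[o]
    # map: col = y: 400-y -> left;  row: 
    x=((P[:,0]-200)).round().astype(int); y=((450-P[:,1])).round().astype(int)
    m=(x>=0)&(x<700)&(y>=0)&(y<900)
    for dx in(0,1):
        for dy in (0,1):
            xx=np.clip(x[m]+dx,0,699);yy=np.clip(y[m]+dy,0,899)
            H[i,yy,xx]=P[m,2];C[i,yy,xx]=c[m]
    np.save(n+'_P.npy',cloud(d)); 
    print(np.median(P[(abs(P[:,2])<8),2]))
    cv2.imwrite(f'pics/ortho_{n}.png',C[i,100:700])
E
```

```text
0.8461197120172983
-0.8707680275500707
```

View pics/ortho_side.png

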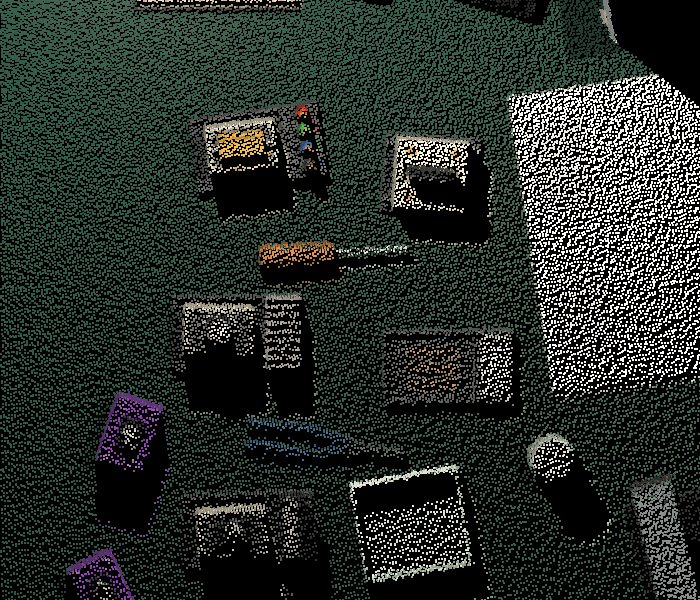

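View pics/ortho_scene.png

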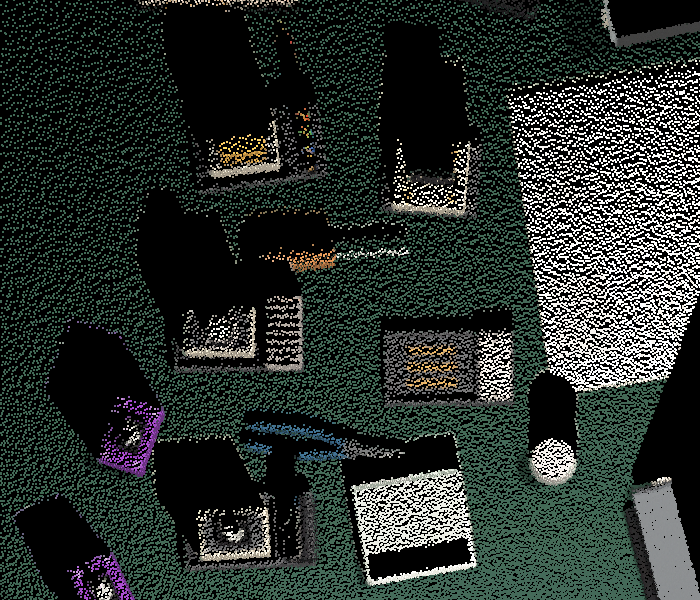

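```bash
cat >> h.py <<'E'
def st():
    s=r.sense(); M=R.from_rotvec(s['tool_rot']).as_matrix()
    print('t',round(s['time_s'],2),'pos',s['position'].round(1),'ty dir deg',round(np.degrees(np.arctan2(M[1,1],M[0,1])),2),'tz',M[:,2].round(3),'F',s['wrist_force'].round(1),'w',round(s['width'],1),'q',s['joint_positions'].round(2))
    return s,M
def go(x=None,y=None,z=None,ydir=None):
    """ydir: desired world direction (deg) of tool y axis (mod 180)"""
    s,M=st(); p=s['position']
    t=np.array([p[i] if v is None else v for i,v in enumerate((x,y,z))],float)
    if ydir is None: ydir=np.degrees(np.arctan2(M[1,1],M[0,1]))
    c=[]
    for a in (ydir,ydir+180):
        a=np.radians(a); Y=np.array([np.cos(a),np.sin(a),0]); Z=np.array([0,0,-1.]); G=np.stack([np.cross(Y,Z),Y,Z],1)
        c.append((np.linalg.norm(R.from_matrix(M.T@G).as_rotvec()),G))
    G=min(c,key=lambda k:k[0])[1]
    rv=R.from_matrix(M.T@G).as_rotvec()/0.15
    print('turn units',rv.round(2),' shift units after turn',(G.T@(t-p)/30).round(2),' shift in current frame',(M.T@(t-p)/30).round(2))
E
python3 -c "
from h import *
s,M=st(); print(M.round(2))
d=cap('wrist'); print(np.array(d['mount']).round(2))
go(480,0,380,90)"
```

```text
t 1.6 pos [ 175.3 -547.6  239.3] ty dir deg -72.25 tz [-0.  0. -1.] F [-0.4  0.1 -0. ] w 85.2 q [ 1.22  0.71 -0.03  1.48  0.02  0.95 -0.08]
[[ 0.95  0.3  -0.  ]
 [ 0.3  -0.95  0.  ]
 [ 0.   -0.   -1.  ]]
[[  -0.      0.96    0.27   67.13]
 [   1.      0.     -0.     -1.25]
 [  -0.      0.27   -0.96 -134.71]
 [   0.      0.      0.      1.  ]]
t 1.65 pos [ 175.3 -547.6  239.3] ty dir deg -72.25 tz [-0.  0. -1.] F [-0.   0.8 -0.7] w 85.5 q [ 1.22  0.71 -0.03  1.48  0.02  0.95 -0.08]
turn units [-0.    0.    2.06]  shift units after turn [ 10.16 -18.25  -4.69]  shift in current frame [ 15.24 -14.29  -4.69]
```

```bash
python3 - <<'E'
from h import *
for n in ['scene','side']:
    P=np.load(n+'_P.npy').reshape(-1,3)
    # empty base rim
    m=(P[:,0]>570)&(P[:,0]<730)&(P[:,1]>-80)&(P[:,1]<60)&(P[:,2]>4)&(P[:,2]<20)
    print(n,P[m].min(0),P[m].max(0),cv2.minAreaRect(P[m][:,:2].astype(np.float32)))
E
```

```text
scene [582.57369763 -56.0139987    4.00936337] [712.71252992  21.76948243  19.55013061] ((647.5913696289062, -17.03205108642578), (129.74685668945312, 76.95641326904297), 0.5031890869140625)
side [580.77781806 -69.02424168   4.00134588] [712.30042599  24.26180111  19.31485683] ((646.3922729492188, -22.58465576171875), (131.1695098876953, 93.09490966796875), 0.5891447067260742)
```

```bash
python3 -m pendant '[[[0,0,0.7],[0,0,-1],85],[[0,0,0.7],[0,0,-1],85],[[0,0,0.66],[0,0,-1],85],[[0,0,0],[0.72,-1,-0.5],85],[[0,0,0],[0.72,-1,-0.5],85],[[0,0,0],[0.72,-1,-0.5],85],[[0,0,0],[0.72,-1,0],85],[[0,0,0],[0.72,-1,0],85]]'; python3 -m pendant '[[[0,0,0],[0.72,-1,0],85],[[0,0,0],[0.72,-1,0],85],[[0,0,0],[0.72,-1,0],85],[[0,0,0],[0.72,-1,0],85],[[0,0,0],[0.72,-1,0],85],[[0,0,0],[0.72,-1,0],85],[[0,0,0],[0.72,-1,0],85],[[0,0,0],[0.72,-1,0],85]]'; python3 -c "
from h import *
go(570,0,380,90)"
```

```text
time_s: 2.45
position: [283.9, -396.3, 374.7]
tool_rot: [3.141, 0.001, 0.001]
wrist_force: [0.9, -0.2, 0.0]
width: 84.6
time_s: 3.25
position: [456.5, -156.0, 374.5]
tool_rot: [3.142, 0.001, 0.0]
wrist_force: [0.9, -0.2, 0.4]
width: 85.2
t 3.25 pos [ 456.5 -156.   374.5] ty dir deg -89.96 tz [ 0. -0. -1.] F [ 0.9 -0.2  0.4] w 85.2 q [ 0.25  0.42  0.03  1.55 -0.01  1.17 -1.29]
turn units [ 0. -0.  0.]  shift units after turn [ 3.78 -5.2  -0.18]  shift in current frame [ 3.79 -5.2  -0.18]
```

```bash
python3 -m pendant '[[[0,0,0],[0.75,-1,0],85],[[0,0,0],[0.75,-1,0],85],[[0,0,0],[0.75,-1,0],85],[[0,0,0],[0.75,-1,0],85],[[0,0,0],[0.75,-1,0],85],[[0,0,0],[0,0,0],85],[[0,0,0],[0,0,0],85]]'; python3 - <<'E'
from h import *
st()
d=cap('wrist','w1'); P=cloud(d); np.save('w1P.npy',P)
for k in ['link_center','tray','switch_block_center','knob_block_center','resistor_block_center','supply_base','meter_base','sink_base','empty_base']:
    print(k,[(round(x['conf'],2),np.round(x['bbox']).astype(int).tolist()) for x in optics.look_for(d,k)][:4])
E
```

```text
time_s: 3.95
position: [568.2, -7.0, 373.9]
tool_rot: [3.141, 0.003, -0.001]
wrist_force: [-0.4, -0.3, -0.2]
width: 85.1
t 3.95 pos [568.2  -7.  373.9] ty dir deg -89.91 tz [-0.001 -0.    -1.   ] F [-0.4 -0.3 -0.2] w 85.1 q [-0.05  0.58  0.02  1.24 -0.01  1.32 -1.6 ]
link_center [(0.64, [168, 86, 192, 129])]
tray [(0.55, [407, 73, 486, 166]), (0.28, [149, 211, 211, 272])]
switch_block_center [(0.85, [528, 301, 564, 325]), (0.76, [348, 278, 401, 334]), (0.67, [510, 388, 540, 400]), (0.61, [425, 219, 466, 269])]
knob_block_center [(0.61, [288, 227, 325, 284])]
resistor_block_center [(0.8, [149, 210, 210, 271])]
supply_base [(0.72, [407, 71, 484, 166]), (0.71, [152, 182, 221, 256])]
meter_base [(0.8, [411, 183, 471, 268]), (0.38, [405, 73, 485, 163])]
sink_base [(0.92, [278, 193, 332, 272])]
empty_base [(0.72, [307, 44, 362, 143]), (0.4, [411, 187, 471, 268])]
```

View pics/w1.png

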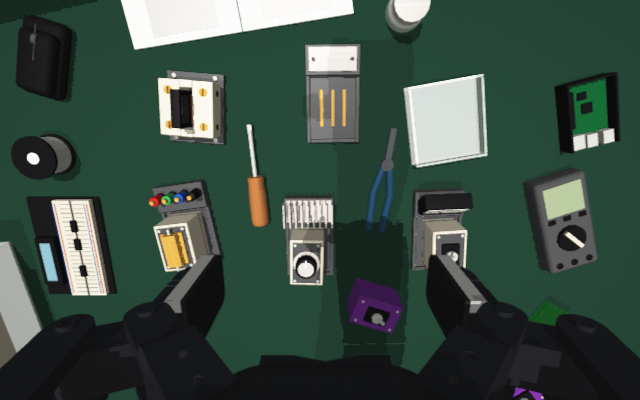

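The wrist view shows the holder and link at (190,107), the empty base at (333,95), the tray at (446,120), the posts/resistor block at (182,235), sink/knob at (307,245) and meter/switch at (441,235). I'll fit footprints.

```bash
cat >> h.py <<'E'
REG={'supply':(370,540,130,265),'sink':(360,515,-25,70),'meter':(365,525,-232,-135),'empty':(560,730,-80,40),'holder':(570,700,110,235),'tray':(540,690,-250,-115)}
def rect(Q):
    (c,(w,h),a)=cv2.minAreaRect(Q[:,:2].astype(np.float32))
    if w<h: w,h,a=h,w,a+90
    a=(a+90)%180-90
    return np.round(c,1),round(w,1),round(h,1),round(a,2)
def band(P,reg,z0,z1,er=1):
    x0,x1,y0,y1=reg
    m=(P[...,0]>x0)&(P[...,0]<x1)&(P[...,1]>y0)&(P[...,1]<y1)&(P[...,2]>z0)&(P[...,2]<z1)
    return P[m]
E
python3 - <<'E'
from h import *
S={'scene':np.load('scene_P.npy'),'side':np.load('side_P.npy'),'wrist':np.load('w1P.npy')}
for k,P in S.items():
    Q=P.reshape(-1,3); m=(abs(Q[:,2])<10)&(Q[:,0]>350)&(Q[:,0]<700)&(abs(Q[:,1])<250); 
    A=np.c_[Q[m,:2],np.ones(m.sum())]; print(k,'table plane',np.linalg.lstsq(A,Q[m,2],rcond=None)[0], np.median(Q[m,2]))
    for n,g in REG.items():
        q=band(P,g,5,100); 
        print(' ',n,len(q),rect(q), 'low',rect(band(P,g,5,20)))
    for n,g in REG.items():
        if n in('supply','sink','meter'):
            q=band(P,(g[0],g[1]-50,g[2],g[3]),54,67); print('  top',n,len(q),rect(q) if len(q)>5 else '',np.median(q[:,2]) if len(q) else'')
    q=band(P,REG['holder'],66,90); print('  link',rect(q),np.median(q[:,2]),len(q))
    q=band(P,REG['holder'],38,50); print('  ivory',rect(q),np.median(q[:,2]),len(q))
E
```

```text
scene table plane [ 1.43854736e-03 -2.68049753e-04  1.19286235e+00] 1.0413475174528912
  supply 1213 (array([457.3, 201.9]), 130.1, 77.0, 8.52) low (array([457.3, 201.9]), 130.1, 77.0, 8.52)
  sink 1775 (array([436.7,  16.2]), 130.6, 75.1, 0.5) low (array([436.6,  15.7]), 130.5, 74.5, 0.69)
  meter 2322 (array([ 449.3, -180.6]), 134.3, 75.1, 2.75) low (array([ 447.4, -180.6]), 130.6, 75.1, 2.75)
  empty 1422 (array([647.6, -17. ]), 129.7, 77.0, 0.5) low (array([647.6, -17. ]), 129.7, 77.0, 0.5)
  holder 1146 (array([630. , 174.7]), 96.7, 80.0, -3.26) low (array([630. , 174.7]), 96.7, 80.0, -3.26)
  tray 1830 (array([ 612.3, -175.2]), 110.0, 103.1, 9.63) low (array([ 613.1, -175.7]), 109.6, 101.7, 8.9)
  top supply 209 (array([441.9, 200.4]), 70.4, 46.5, 8.95) 62.38377718211257
  top sink 316 (array([418.3,  18.9]), 71.6, 50.0, 0.59) 62.62777639162644
  top meter 498 (array([ 432.6, -182.1]), 70.1, 50.3, 3.9) 62.654100282994506
  link (array([630. , 174.7]), 45.9, 15.3, -5.44) 75.18571711970839 127
  ivory (array([630. , 173.8]), 72.8, 72.0, 85.59) 44.273056126748656 375
side table pl
[... 1447 characters left out ...]
2.22)
  empty 4903 (array([647.3, -16.3]), 129.7, 74.1, 0.65) low (array([647.3, -16.3]), 129.7, 74.1, 0.65)
  holder 4426 (array([629.8, 176. ]), 96.0, 78.4, -4.42) low (array([629.8, 176. ]), 96.0, 78.4, -4.42)
  tray 2781 (array([ 612.1, -174.2]), 110.2, 100.8, 9.91) low (array([ 612.3, -172.5]), 109.1, 97.7, 9.85)
  top supply 1059 (array([441.4, 204.1]), 70.1, 49.0, 7.04) 62.261739925972165
  top sink 1173 (array([418. ,  20.6]), 70.6, 48.0, -1.43) 62.50452151142389
  top meter 834 (array([ 438.7, -180.9]), 57.8, 48.5, 3.45) 62.59111991337468
  link (array([630. , 175.6]), 45.5, 13.3, -3.34) 77.33790208891304 525
  ivory (array([629.8, 175.8]), 72.2, 70.3, -4.44) 43.800380822444254 2327
```

```bash
python3 -c "
from h import *
go(629.9,175.7,160,85.6)"
```

```text
t 4.45 pos [568.1  -7.5 374.4] ty dir deg -89.97 tz [ 0.  0. -1.] F [1.1 0.2 0.7] w 84.8 q [-0.05  0.58  0.02  1.24 -0.01  1.32 -1.6 ]
turn units [-0.   -0.    0.52]  shift units after turn [ 1.59 -6.25  7.15]  shift in current frame [ 2.06 -6.1   7.15]
```

```bash
python3 -m pendant '[[[0,0,0.52],[0,0,0],45],[[0,0,0],[0.23,-0.89,1],45],[[0,0,0],[0.23,-0.89,1],45],[[0,0,0],[0.23,-0.89,1],45],[[0,0,0],[0.23,-0.89,1],45],[[0,0,0],[0.23,-0.89,1],45],[[0,0,0],[0.23,-0.89,1],45],[[0,0,0],[0.23,-0.89,1],45]]'; python3 -m pendant '[[[0,0,0],[0,0,0.15],45],[[0,0,0],[0,0,0],45],[[0,0,0],[0,0,0],45]]'; python3 -c "
from h import *
d=cap('wrist','w2'); go(629.9,175.7,60,85.6)
P=cloud(d)
q=band(P,REG['holder'],68,90); print('  link',rect(q),np.median(q[:,2]),len(q))
q=band(P,REG['holder'],38,50); print('  ivory',rect(q),np.median(q[:,2]),len(q))
"
```

```text
time_s: 5.25
position: [631.0, 176.3, 163.1]
tool_rot: [-3.139, 0.121, -0.0]
wrist_force: [1.0, 0.1, 0.4]
width: 44.9
time_s: 5.55
position: [631.1, 174.4, 160.8]
tool_rot: [3.139, -0.123, 0.002]
wrist_force: [-0.3, -0.9, 0.2]
width: 45.1
t 5.6 pos [631.2 174.4 161.1] ty dir deg -94.49 tz [ 0.002  0.    -1.   ] F [-0.1 -0.8 -0.3] w 44.8 q [-0.34  0.92  0.04  1.26 -0.04  0.96 -1.94]
turn units [-0.   -0.01 -0.01]  shift units after turn [-0.05 -0.04  3.37]  shift in current frame [-0.05 -0.04  3.37]
  link (array([630.3, 176.3]), 45.7, 12.4, -4.37) 77.92152316554493 1273
  ivory (array([629.9, 176.2]), 72.3, 70.1, -4.47) 44.04623090170213 6914
```

View pics/w2.png

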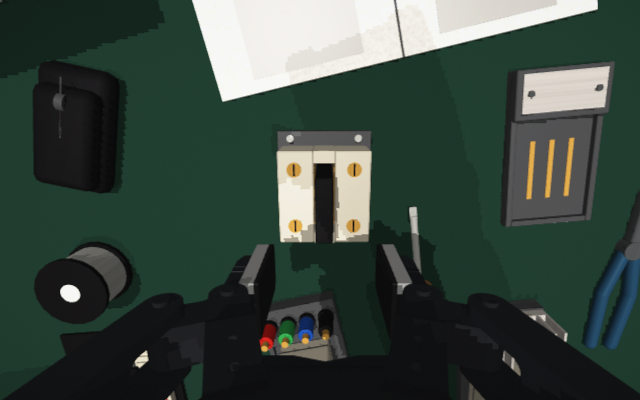

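The link top is at px (324,203), between the fingers and at the right height (77.9 mm). Descending.

```bash
python3 -m pendant '[[[0,0,0],[-0.03,-0.06,1],45],[[0,0,0],[0,0,1],45],[[0,0,0],[0,0,0.7],45],[[0,0,0],[0,0,0.5],45],[[0,0,0],[0,0,0.17],45],[[0,0,0],[0,0,0],45]]'; python3 -c "
from h import *
go(630.1,176,60,85.6)"
```

```text
time_s: 6.2
position: [630.2, 177.0, 59.1]
tool_rot: [-3.139, 0.122, -0.0]
wrist_force: [0.1, -0.6, 0.5]
width: 45.2
t 6.2 pos [630.2 177.   59.1] ty dir deg -94.45 tz [ 0.  0. -1.] F [ 0.1 -0.6  0.5] w 45.2 q [-0.34  1.06  0.03  1.32 -0.04  0.76 -1.94]
turn units [-0.   -0.   -0.01]  shift units after turn [-0.    0.03 -0.03]  shift in current frame [-0.    0.03 -0.03]
```

```bash
python3 -m pendant '[[[0,0,0],[0,0.02,0],5],[[0,0,0],[0,0,0],5],[[0,0,0],[0,0,0],5],[[0,0,0],[0,0,0],5],[[0,0,0],[0,0,0],5],[[0,0,0],[0,0,0],5]]'; python3 -m pendant '[[[0,0,0],[0,0,-0.3],5],[[0,0,0],[0,0,-0.6],5],[[0,0,0],[0,0,-0.6],5],[[0,0,0],[0,0,-0.6],5],[[0,0,0],[0,0,-0.6],5],[[0,0,0],[0,0,-0.6],5],[[0,0,0],[0,0,-0.3],5],[[0,0,0],[0,0,0],5]]'; python3 -c "
from h import *
d=cap('wrist','w3'); go(612.2,-174,165,99.9)"
```

```text
time_s: 6.8
position: [630.4, 176.7, 59.7]
tool_rot: [-3.139, 0.121, -0.002]
wrist_force: [-1.1, -1.0, 5.4]
width: 11.1
time_s: 7.6
position: [630.4, 176.7, 168.1]
tool_rot: [-3.138, 0.121, -0.003]
wrist_force: [-1.1, 0.4, -1.5]
width: 11.2
t 7.65 pos [630.  176.6 166.9] ty dir deg -94.42 tz [ 0.  0. -1.] F [-0.6  0.1 -0.4] w 11.0 q [-0.34  0.92  0.04  1.25 -0.04  0.98 -1.94]
turn units [-0.   -0.   -1.67]  shift units after turn [-2.59 11.41  0.06]  shift in current frame [ 0.31 11.7   0.06]
```

View pics/w3.png

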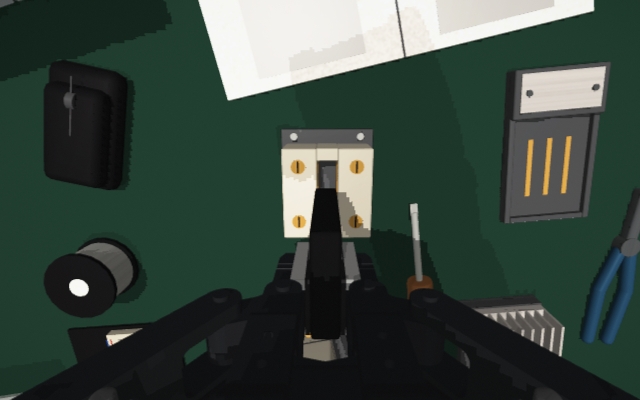

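The link is held and the gap at (328,175) is empty. On to the tray.

```bash
python3 -m pendant '[[[0,0,-0.56],[0.1,0.9,0],5],[[0,0,-0.56],[0,0.95,0],5],[[0,0,-0.55],[-0.1,0.95,0],5],[[0,0,0],[-0.22,0.95,0],5],[[0,0,0],[-0.22,0.95,0],5],[[0,0,0],[-0.22,0.95,0],5],[[0,0,0],[-0.22,0.95,0],5],[[0,0,0],[-0.22,0.95,0],5]]'; python3 -m pendant '[[[0,0,0],[-0.22,0.95,0],5],[[0,0,0],[-0.22,0.95,0],5],[[0,0,0],[-0.22,0.95,0],5],[[0,0,0],[0,0,0],5],[[0,0,0],[0,0,0],5]]'; python3 -c "
from h import *
d=cap('wrist','w4'); go(612.2,-174,60,99.9)"
```

```text
time_s: 8.45
position: [622.1, -54.9, 165.7]
tool_rot: [-3.129, -0.272, 0.002]
wrist_force: [0.6, 0.7, -1.5]
width: 10.9
time_s: 8.95
position: [617.6, -141.5, 165.8]
tool_rot: [-3.129, -0.271, 0.002]
wrist_force: [-0.4, 0.9, -1.4]
width: 11.0
t 9.0 pos [ 617.8 -140.6  166. ] ty dir deg -80.05 tz [-0.001  0.001 -1.   ] F [ 0.   0.5 -0.9] w 11.1 q [ 0.21  0.88 -0.09  1.34  0.09  0.92 -1.29]
turn units [-0.01  0.    0.01]  shift units after turn [-0.37  1.06  3.53]  shift in current frame [-0.37  1.07  3.53]
```

View pics/w4.png

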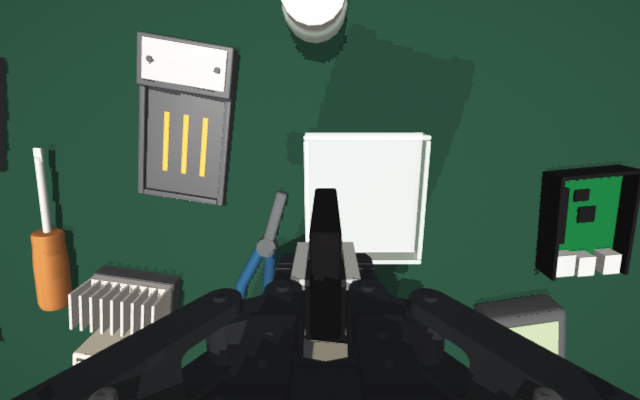

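The tray is at (367,198), just ahead and to the right; I'll shift over it and lower.

```bash
python3 -m pendant '[[[0,0,0],[-0.19,0.53,0],5],[[0,0,0],[-0.18,0.53,0],5],[[0,0,0],[0,0,1],5],[[0,0,0],[0,0,1],5],[[0,0,0],[0,0,1],5],[[0,0,0],[0,0,0.3],5],[[0,0,0],[0,0,0.2],5],[[0,0,0],[0,0,0],5]]'; python3 -m pendant '[[[0,0,0],[0,0,0.05],5],[[0,0,0],[0,0,0],5]]'; python3 -c "
from h import *
go(612.2,-174,57.5,99.9)"
```

```text
time_s: 9.8
position: [612.6, -174.9, 62.1]
tool_rot: [3.13, 0.272, 0.0]
wrist_force: [-0.8, 0.1, -0.2]
width: 10.9
time_s: 10.0
position: [612.9, -174.8, 61.1]
tool_rot: [3.129, 0.272, 0.002]
wrist_force: [0.7, -0.5, -0.6]
width: 11.1
t 10.0 pos [ 612.9 -174.8   61.1] ty dir deg -80.07 tz [ 0.001 -0.    -1.   ] F [ 0.7 -0.5 -0.6] w 11.1 q [ 0.27  1.03 -0.08  1.4   0.11  0.72 -1.26]
turn units [ 0.   -0.01  0.  ]  shift units after turn [-0.02 -0.03  0.12]  shift in current frame [-0.02 -0.03  0.12]
```

```bash
python3 -m pendant '[[[0,0,0],[0,0,0.07],5],[[0,0,0],[0,0,0.06],5],[[0,0,0],[0,0,0],5],[[0,0,0],[0,0,0],12],[[0,0,0],[0,0,0],16],[[0,0,0],[0,0,0],25],[[0,0,0],[0,0,0],35],[[0,0,0],[0,0,0],40]]'; python3 -m pendant '[[[0,0,0],[0,0,-0.4],45],[[0,0,0],[0,0,-0.8],45],[[0,0,0],[0,0,-1],45],[[0,0,0],[0,0,-1],45],[[0,0,0],[0,0,-1],60],[[0,0,0],[0,0,0],70],[[0,0,0],[0,0,0],70]]'; python3 -c "
from h import *
d=cap('wrist','w5');P=cloud(d);q=band(P,REG['tray'],34,100);print(rect(q),np.median(q[:,2])); go(432.5,-181.5,150,94)"
```

```text
time_s: 10.8
position: [612.5, -174.6, 56.3]
tool_rot: [-3.13, -0.272, -0.0]
wrist_force: [-0.4, -0.4, -0.8]
width: 39.7
time_s: 11.5
position: [612.6, -174.7, 183.3]
tool_rot: [3.129, 0.272, 0.002]
wrist_force: [-0.7, -0.6, -0.0]
width: 69.9
(array([ 612. , -173.2]), 46.1, 12.2, 9.91) 73.88520591956296
t 11.55 pos [ 612.3 -174.6  182.4] ty dir deg -80.07 tz [-0.  0. -1.] F [-0.3 -0.3 -1. ] w 70.1 q [ 0.27  0.87 -0.1   1.31  0.09  0.97 -1.24]
turn units [-0.    0.    0.69]  shift units after turn [-5.99 -0.19  1.08]  shift in current frame [-5.94 -0.81  1.08]
```

View pics/w5.png

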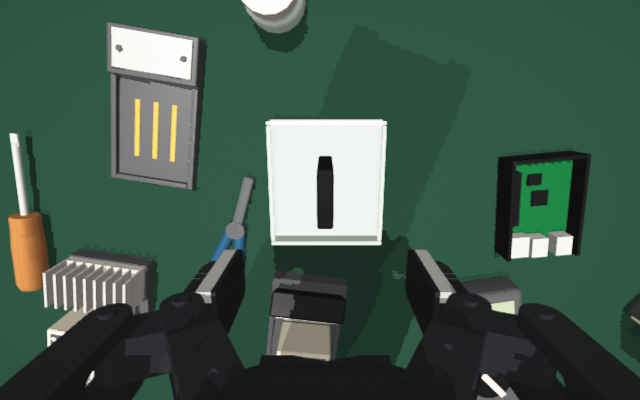

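The link stands in the tray at (325,190), with its top at 74 mm. The step is met. Next is the ivory switch block on the meter base, at (307,340).

```bash
python3 -m pendant '[[[0,0,0.69],[-0.5,0,0],82],[[0,0,0],[-1,-0.03,0],82],[[0,0,0],[-1,-0.03,0],82],[[0,0,0],[-1,-0.03,0],82],[[0,0,0],[-1,-0.03,0],82],[[0,0,0],[-1,-0.03,0],82],[[0,0,0],[-0.5,-0.04,0],82],[[0,0,0],[0,0,0],82]]'; python3 -m pendant '[[[0,0,0],[0,0,0],82]]'; python3 -c "
from h import *
d=cap('wrist','w6');P=cloud(d)
g=REG['meter'];q=band(P,(g[0],g[1]-50,g[2],g[3]),54,67); print('top',rect(q),np.median(q[:,2]))
print(rect(band(P,g,5,20)))
go(432.5,-181.5,30,94)"
```

```text
time_s: 12.35
position: [430.9, -183.2, 182.1]
tool_rot: [-3.139, -0.108, 0.003]
wrist_force: [1.3, -0.8, -1.4]
width: 82.3
time_s: 12.45
position: [433.0, -183.0, 182.1]
tool_rot: [-3.139, -0.11, 0.0]
wrist_force: [0.6, 0.2, 0.4]
width: 81.9
top (array([ 432.2, -181.8]), 69.8, 48.1, 3.73) 62.53946584646525
(array([ 437.6, -179.6]), 110.2, 74.0, 2.35)
t 12.5 pos [ 433.3 -182.9  182. ] ty dir deg -85.98 tz [-0.  0. -1.] F [ 0.2  0.4 -0.3] w 82.2 q [ 0.38  0.65 -0.08  1.93  0.09  0.57 -1.26]
turn units [-0.  0.  0.]  shift units after turn [-0.02 -0.05  5.07]  shift in current frame [-0.02 -0.05  5.07]
```

View pics/w6.png

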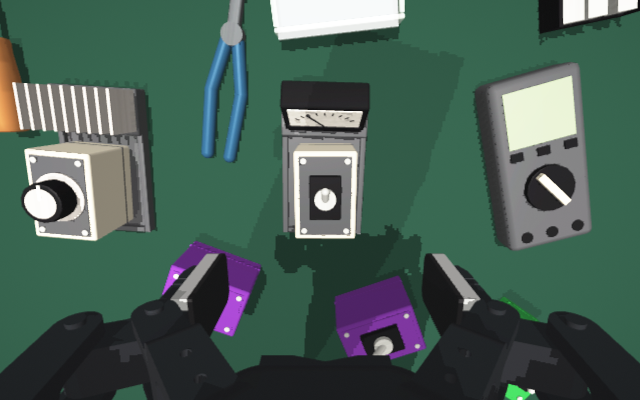

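This crop-level view shows the ivory toggle-switch block on the meter base at (325,190), with the meter dial at (325,118). The purple ones at (215,285) and (380,315) are the look-alikes. Descending onto the ivory one.

```bash
python3 -m pendant '[[[0,0,0],[-0.03,-0.04,1],82],[[0,0,0],[0,0,1],82],[[0,0,0],[0,0,1],82],[[0,0,0],[0,0,1],82],[[0,0,0],[0,0,0.7],82],[[0,0,0],[0,0,0.35],82],[[0,0,0],[0,0,0],82]]'; python3 -c "
from h import *
go(432.2,-181.8,30,93.8)"
```

```text
time_s: 13.2
position: [431.6, -181.6, 29.8]
tool_rot: [-3.139, -0.11, 0.002]
wrist_force: [-0.7, -0.1, 0.8]
width: 82.2
t 13.2 pos [ 431.6 -181.6   29.8] ty dir deg -85.97 tz [-0.002  0.001 -1.   ] F [-0.7 -0.1  0.8] w 82.2 q [ 0.34  0.95 -0.02  2.04  0.13  0.16 -1.3 ]
turn units [-0.01  0.01  0.03]  shift units after turn [ 0.02  0.01 -0.01]  shift in current frame [ 0.02  0.01 -0.01]
```

```bash
python3 -m pendant '[[[0,0,0],[0,0,0],40],[[0,0,0],[0,0,0],40],[[0,0,0],[0,0,0],40],[[0,0,0],[0,0,0],40],[[0,0,0],[0,0,0],40],[[0,0,0],[0,0,0],40]]'; python3 -m pendant '[[[0,0,0],[0,0,-0.2],40],[[0,0,0],[0,0,-0.5],40],[[0,0,0],[0,0,-0.8],40],[[0,0,0],[0,0,-0.8],40],[[0,0,0],[0,0,-0.8],40],[[0,0,0],[0,0,-0.5],40],[[0,0,0],[0,0,0],40]]'; python3 -c "
from h import *
d=cap('wrist','w7');go(630.3,-16.6,140,90.6)"
```

```text
time_s: 13.8
position: [432.2, -182.1, 31.9]
tool_rot: [3.139, 0.109, 0.002]
wrist_force: [-1.4, 0.4, 10.3]
width: 47.4
time_s: 14.5
position: [432.3, -182.2, 140.9]
tool_rot: [3.139, 0.109, 0.005]
wrist_force: [0.3, -0.0, -1.9]
width: 47.3
t 14.55 pos [ 432.  -182.   139.7] ty dir deg -86.01 tz [ 0.002 -0.001 -1.   ] F [ 0.1 -0.8 -0.9] w 47.2 q [ 0.37  0.72 -0.07  1.98  0.11  0.44 -1.28]
turn units [ 0.   -0.01  0.39]  shift units after turn [ 6.67 -5.45 -0.01]  shift in current frame [ 6.98 -5.04 -0.  ]
```

View pics/w7.png

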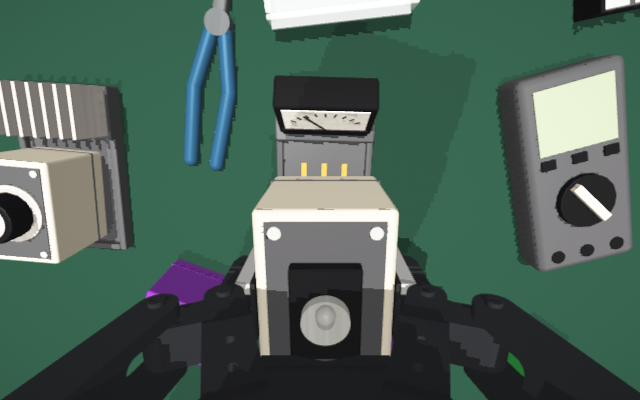

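```bash
python3 -m pendant '[[[0,0,0.39],[0.5,0,0],40],[[0,0,0],[0.85,-0.78,0],40],[[0,0,0],[0.9,-0.78,0],40],[[0,0,0],[0.9,-0.78,0],40],[[0,0,0],[0.9,-0.78,0],40],[[0,0,0],[0.9,-0.78,0],40],[[0,0,0],[0.9,-0.78,0],40],[[0,0,0],[0.8,-0.77,0],40]]';python3 -m pendant '[[[0,0,0],[0,0,0],40],[[0,0,0],[0,0,0],40]]'; python3 -c "
from h import *
d=cap('wrist','w8');go(630.3,-16.6,33,90.6)
P=cloud(d);q=band(P,(560,680,-80,60),130,200)
import sys
q=P[(abs(P[...,0]-620)<90)&(abs(P[...,1]+15)<60)&(P[...,2]>150)]; print(rect(q[q[:,2]<185]) if len(q) else '', np.percentile(q[:,2],[5,50,95]))
print('plate',rect(band(P,REG['empty'],5,20)))"
```

```text
time_s: 15.35
position: [629.9, -14.1, 137.6]
tool_rot: [3.141, 0.018, -0.002]
wrist_force: [0.9, -0.7, -2.1]
width: 47.1
time_s: 15.55
position: [628.8, -15.0, 137.5]
tool_rot: [3.141, 0.019, -0.003]
wrist_force: [-0.7, -0.8, -2.7]
width: 47.5
t 15.6 pos [628.6 -15.9 137.9] ty dir deg -89.37 tz [-0.002 -0.001 -1.   ] F [-0.3 -0.1 -1.6] w 47.3 q [-0.03  0.91  0.    1.39 -0.    0.84 -1.59]
turn units [0.   0.01 0.  ]  shift units after turn [0.06 0.03 3.5 ]  shift in current frame [0.06 0.02 3.5 ]
(array([635.1, -13.8]), 112.7, 57.8, -89.2) [166.55524411 188.2709951  218.53899749]
plate (array([676.2, -16. ]), 74.2, 71.8, -89.38)
```

View pics/w8.png

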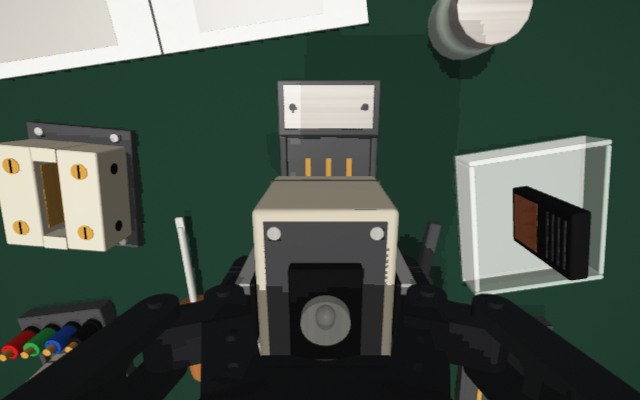

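The block is aligned over the empty base's recess (centre column 328), with the link standing in the tray at (550,232). Lowering.

```bash
python3 -m pendant '[[[0,0,0],[0.05,0.02,0.5],40],[[0,0,0],[0,0,0.9],40],[[0,0,0],[0,0,0.9],40],[[0,0,0],[0,0,0.6],40],[[0,0,0],[0,0,0.3],40],[[0,0,0],[0,0,0.1],40],[[0,0,0],[0,0,0],40]]';python3 -c "
from h import *
go(630.3,-16.6,33,90.6)"
```

```text
time_s: 16.3
position: [630.8, -16.1, 39.9]
tool_rot: [-3.141, -0.017, -0.0]
wrist_force: [0.3, 0.2, -2.0]
width: 47.3
t 16.3 pos [630.8 -16.1  39.9] ty dir deg -89.37 tz [ 0.  0. -1.] F [ 0.3  0.2 -2. ] w 47.3 q [-0.02  1.05 -0.    1.43  0.    0.66 -1.59]
turn units [-0. -0.  0.]  shift units after turn [-0.02  0.02  0.23]  shift in current frame [-0.02  0.02  0.23]
```

```bash
python3 -m pendant '[[[0,0,0],[0,0.01,0.1],40],[[0,0,0],[0,0,0.06],40],[[0,0,0],[0,0,0.04],40],[[0,0,0],[0,0,0],40]]'
```

```text
time_s: 16.7
position: [630.9, -16.1, 33.9]
tool_rot: [-3.141, -0.018, -0.0]
wrist_force: [-0.5, 0.6, -1.6]
width: 47.5
```

```bash
python3 -m pendant '[[[0,0,0],[0,0,0.04],40],[[0,0,0],[0,0,0.03],40],[[0,0,0],[0,0,0],40]]'; python3 -m pendant '[[[0,0,0],[0,0,0.04],40],[[0,0,0],[0,0,0],40]]'
```

```text
time_s: 17.0
position: [630.9, -16.1, 32.0]
tool_rot: [-3.141, -0.018, -0.0]
wrist_force: [-1.4, 0.6, 3.4]
width: 47.4
time_s: 17.2
position: [630.9, -16.1, 31.8]
tool_rot: [-3.141, -0.018, -0.0]
wrist_force: [-10.4, 1.0, 24.3]
width: 47.4
```

```bash
python3 -m pendant '[[[0,0,0],[0,0,-0.04],40],[[0,0,0],[0,0,0],52],[[0,0,0],[0,0,0],60],[[0,0,0],[0,0,0],75],[[0,0,0],[0,0,0],82],[[0,0,0],[0,0,0],82]]'; python3 -m pendant '[[[0,0,0],[0,0,-0.4],82],[[0,0,0],[0,0,-0.8],82],[[0,0,0],[0,0,-1],82],[[0,0,0],[0,0,-1],82],[[0,0,0],[0,0,-1],82],[[0,0,0],[0,0,-0.8],82],[[0,0,0],[0,0,0],82]]';  python3 -c "
from h import *
d=cap('wrist','w9');P=cloud(d)
q=band(P,(580,676,-80,40),57,67); print('top',rect(q),np.median(q[:,2]),np.percentile(q[:,2],[5,95]))
print('plate',rect(band(P,REG['empty'],5,100)))
go(418,20.5,180,88.6)"
```

```text
time_s: 17.8
position: [630.8, -16.2, 31.6]
tool_rot: [-3.141, -0.018, 0.0]
wrist_force: [-0.0, 0.3, 0.1]
width: 82.0
time_s: 18.5
position: [632.0, -16.2, 185.7]
tool_rot: [-3.141, -0.018, -0.008]
wrist_force: [0.5, -0.7, -0.3]
width: 82.0
top (array([630.9, -15.1]), 69.8, 48.0, 0.76) 62.502831660159586 [60.90560149 64.06047049]
plate (array([647.8, -16.3]), 129.1, 74.1, 0.63)
t 18.55 pos [631.4 -16.2 183.7] ty dir deg -89.36 tz [ 0.003  0.    -1.   ] F [-0.   0.4 -0.1] w 82.1 q [-0.03  0.86  0.    1.33 -0.    0.95 -1.58]
turn units [-0.   -0.02  0.24]  shift units after turn [-7.14 -1.05  0.12]  shift in current frame [-7.1 -1.3  0.1]
```

View pics/w9.png

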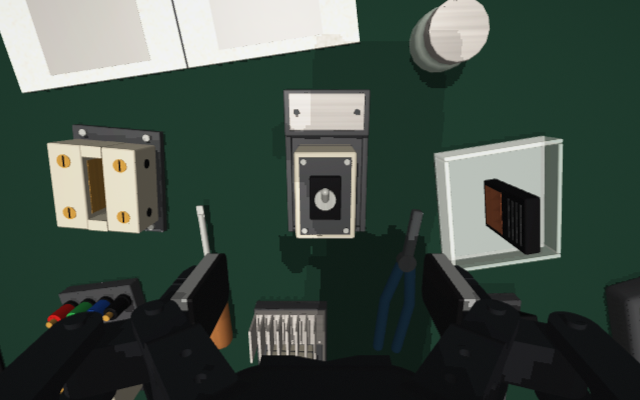

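The switch block is parked flat in the empty base at (325,190), within about 1.5 mm of its centre, and its top is 62.5 mm up. Knob block next.

```bash
python3 -m pendant '[[[0,-0.02,0.24],[-0.5,0,0],82],[[0,0,0],[-1,-0.17,0],82],[[0,0,0],[-1,-0.17,0],82],[[0,0,0],[-1,-0.17,0],82],[[0,0,0],[-1,-0.17,0],82],[[0,0,0],[-1,-0.17,0],82],[[0,0,0],[-1,-0.17,0],82],[[0,0,0],[-0.6,-0.02,0],82]]';python3 -m pendant '[[[0,0,0],[0,0,0],82],[[0,0,0],[0,0,0],82]]'; python3 -c "
from h import *
d=cap('wrist','w10');P=cloud(d)
g=REG['sink'];q=band(P,(g[0],458,g[2],g[3]),57,67); print('top',rect(q),np.median(q[:,2]))
print('plate',rect(band(P,g,5,20)))
go(418,20.5,30,88.6)"
```

```text
time_s: 19.35
position: [416.4, 20.2, 182.2]
tool_rot: [-3.141, 0.038, 0.007]
wrist_force: [0.7, -0.6, -0.8]
width: 82.1
time_s: 19.55
position: [418.9, 19.7, 182.3]
tool_rot: [-3.141, 0.039, 0.005]
wrist_force: [0.3, -0.8, 0.8]
width: 82.0
top (array([418. ,  20.5]), 69.8, 48.0, -1.23) 62.639765859511186
plate (array([436.6,  18. ]), 129.7, 74.4, 0.45)
t 19.6 pos [419.2  19.7 182.2] ty dir deg -91.42 tz [-0.003  0.    -1.   ] F [ 0.8 -0.5  0.1] w 82.3 q [-0.13  0.6   0.01  2.09 -0.02  0.45 -1.7 ]
turn units [-0.    0.02 -0.  ]  shift units after turn [-0.04 -0.03  5.07]  shift in current frame [-0.03 -0.03  5.07]
```

View pics/w10.png

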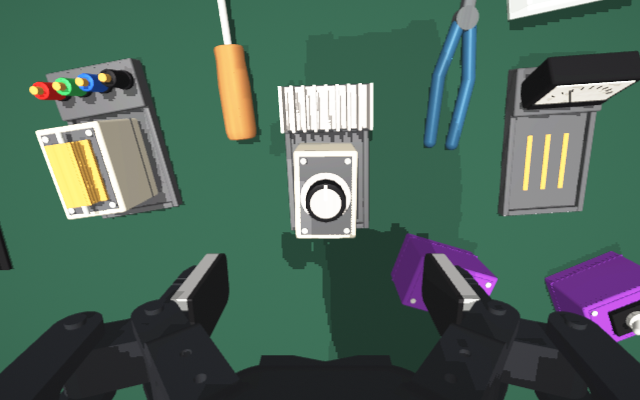

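```bash
python3 -m pendant '[[[0,0.02,0],[-0.02,-0.03,1],82],[[0,0,0],[0,0,1],82],[[0,0,0],[0,0,1],82],[[0,0,0],[0,0,0.8],82],[[0,0,0],[0,0,0.2],82],[[0,0,0],[0,0,0],82]]';python3 -c "
from h import *
go(418,20.5,32,88.7)"
```

```text
time_s: 20.2
position: [418.0, 20.5, 61.9]
tool_rot: [3.141, -0.039, -0.002]
wrist_force: [0.2, 0.5, 0.7]
width: 82.0
t 20.2 pos [418.   20.5  61.9] ty dir deg -91.43 tz [-0.001 -0.    -1.   ] F [0.2 0.5 0.7] w 82.0 q [-0.13  0.86  0.    2.2  -0.02  0.08 -1.7 ]
turn units [ 0.    0.01 -0.01]  shift units after turn [0. 0. 1.]  shift in current frame [0. 0. 1.]
```

j6 is near its lower limit here, so I'll pitch the tool 0.05 rad about the jaw axis. The pads stay parallel.

```bash
python3 -m pendant '[[[0,-0.33,0],[0,0,0],82],[[0,0,0],[0.05,0,0.3],82],[[0,0,0],[0.02,0,0.3],82],[[0,0,0],[0.02,0,0.2],82],[[0,0,0],[0,0,0.1],82],[[0,0,0],[0,0,0],82]]';python3 -c "
from h import *
go(418,20.5,32,88.7)"
```

```text
time_s: 20.8
position: [419.1, 20.6, 34.9]
tool_rot: [-3.14, 0.039, 0.079]
wrist_force: [0.4, 0.4, -0.5]
width: 82.1
t 20.8 pos [419.1  20.6  34.9] ty dir deg -91.41 tz [-0.05   0.001 -0.999] F [ 0.4  0.4 -0.5] w 82.1 q [-0.12  0.93 -0.01  2.16 -0.02  0.11 -1.7 ]
turn units [ 0.    0.33 -0.01]  shift units after turn [-0.04  0.    0.1 ]  shift in current frame [-0.03  0.    0.1 ]
```

Now j6 is 0.11, which is fine. Down 3 mm more and grip.

```bash
python3 -m pendant '[[[0,0,0],[0,0,0.1],82],[[0,0,0],[0,0,0],60],[[0,0,0],[0,0,0],40],[[0,0,0],[0,0,0],40],[[0,0,0],[0,0,0],40],[[0,0,0],[0,0,0],40],[[0,0,0],[0,0,0],40]]'; python3 -m pendant '[[[0,0,0],[-0.01,0,-0.2],40],[[0,0,0],[-0.02,0,-0.5],40],[[0,0,0],[-0.04,0,-0.8],40],[[0,0,0],[-0.04,0,-0.8],40],[[0,0,0],[-0.04,0,-0.8],40],[[0,0,0],[-0.02,0,-0.5],40],[[0,0,0],[0,0,0],40]]'; python3 -c "
from h import *
d=cap('wrist','w11');go(430.2,-179.5,140,92.5)"
```

```text
time_s: 21.5
position: [419.3, 20.7, 32.5]
tool_rot: [-3.14, 0.039, 0.077]
wrist_force: [-1.1, -0.8, 7.1]
width: 47.2
time_s: 22.2
position: [420.0, 20.6, 142.1]
tool_rot: [-3.14, 0.039, 0.073]
wrist_force: [0.4, -0.2, -1.9]
width: 47.5
t 22.25 pos [419.7  20.7 140.9] ty dir deg -91.42 tz [-0.048  0.001 -0.999] F [-0.  -0.3 -2.1] w 47.0 q [-0.12  0.69  0.    2.09 -0.02  0.4  -1.7 ]
turn units [-0.01  0.32 -0.46]  shift units after turn [0.06 6.68 0.03]  shift in current frame [0.52 6.66 0.  ]
```

View pics/w11.png

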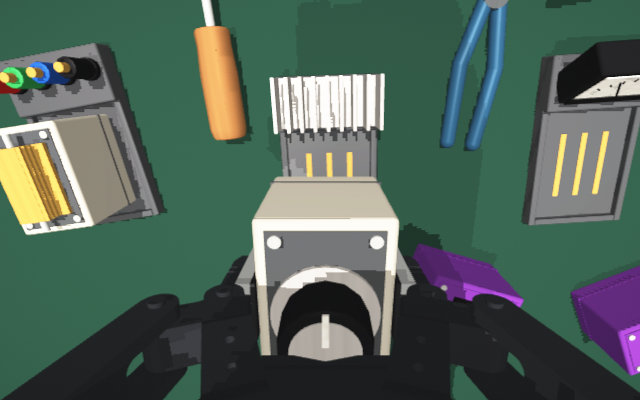

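```bash
python3 -m pendant '[[[0,0,-0.46],[0,0,0],40],[[0,0,0],[0.02,0.95,0],40],[[0,0,0],[0.02,0.95,0],40],[[0,0,0],[0.02,0.95,0],40],[[0,0,0],[0.02,0.95,0],40],[[0,0,0],[0.01,0.95,0],40],[[0,0,0],[0.01,0.95,0],40],[[0,0,0],[0,0.95,0],40]]';python3 -m pendant '[[[0,0,0],[0,0,0],40],[[0,0,0],[0,0,0],40]]'; python3 -c "
from h import *
d=cap('wrist','w12');go(431.4,-179.5,34,92.5)
P=cloud(d); print('plate',rect(band(P,REG['meter'],5,20)))"
```

```text
time_s: 23.05
position: [430.9, -179.6, 138.5]
tool_rot: [-3.137, -0.069, 0.08]
wrist_force: [0.6, 1.5, -2.6]
width: 47.7
time_s: 23.25
position: [430.8, -178.5, 138.6]
tool_rot: [-3.137, -0.068, 0.08]
wrist_force: [0.4, -0.3, -2.2]
width: 47.2
t 23.3 pos [ 431.  -177.9  138.8] ty dir deg -87.45 tz [-0.051  0.002 -0.999] F [-0.6  1.2 -2.4] w 47.5 q [ 0.35  0.74 -0.07  1.94  0.12  0.52 -1.33]
turn units [-0.03  0.34  0.01]  shift units after turn [0.01 0.05 3.49]  shift in current frame [0.19 0.07 3.49]
plate (array([ 462.6, -178.5]), 74.1, 53.0, -87.55)
```

View pics/w12.png

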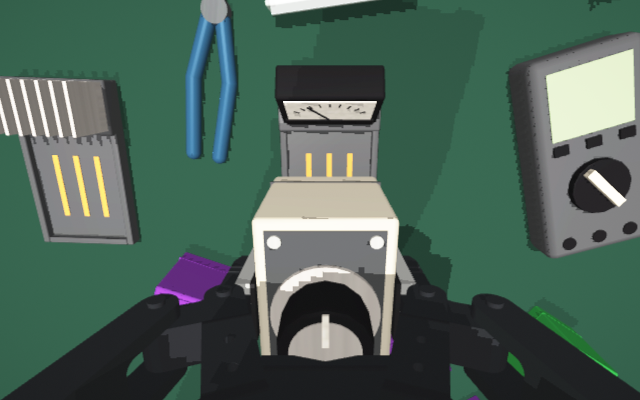

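Aligned over the meter base recess (column 328). Lowering.

```bash
python3 -m pendant '[[[0,0,0],[0.04,0.05,0.5],40],[[0,0,0],[0.05,0,0.9],40],[[0,0,0],[0.05,0,0.9],40],[[0,0,0],[0.03,0,0.6],40],[[0,0,0],[0.01,0,0.3],40],[[0,0,0],[0,0,0.1],40],[[0,0,0],[0,0,0],40]]';python3 -c "
from h import *
go(431.4,-179.6,33,92.5)"
```

```text
time_s: 24.0
position: [431.9, -179.4, 40.6]
tool_rot: [-3.137, -0.07, 0.078]
wrist_force: [-0.3, -0.7, -2.6]
width: 47.3
t 24.0 pos [ 431.9 -179.4   40.6] ty dir deg -87.44 tz [-0.049  0.001 -0.999] F [-0.3 -0.7 -2.6] w 47.3 q [ 0.33  0.93 -0.03  1.99  0.15  0.27 -1.36]
turn units [-0.02  0.33  0.01]  shift units after turn [-0.02  0.01  0.25]  shift in current frame [-0.01  0.01  0.25]
```

```bash
python3 -m pendant '[[[0,0,0],[0,0.01,0.1],40],[[0,0,0],[0,0,0.07],40],[[0,0,0],[0,0,0.05],40],[[0,0,0],[0,0,0],40]]';python3 -m pendant '[[[0,0,0],[0,0,0.04],40],[[0,0,0],[0,0,0],40]]'
```

```text
time_s: 24.4
position: [431.5, -180.0, 33.8]
tool_rot: [-3.138, -0.069, 0.078]
wrist_force: [-0.1, -0.2, -2.2]
width: 47.2
time_s: 24.6
position: [431.6, -180.0, 32.6]
tool_rot: [-3.138, -0.069, 0.077]
wrist_force: [1.0, 0.2, -1.9]
width: 47.4
```

```bash
python3 -m pendant '[[[0,0,0],[0,0,0.04],40],[[0,0,0],[0,0,0],40]]';python3 -m pendant '[[[0,0,0],[0,0,0.02],40],[[0,0,0],[0,0,0],40]]'
```

```text
time_s: 24.8
position: [431.6, -180.0, 32.5]
tool_rot: [-3.138, -0.069, 0.076]
wrist_force: [-4.3, 4.0, 33.5]
width: 47.2
time_s: 25.0
position: [431.6, -180.0, 32.5]
tool_rot: [-3.138, -0.07, 0.076]
wrist_force: [-5.5, 5.6, 49.4]
width: 47.7
```

```bash
python3 -m pendant '[[[0,0,0],[0,0,-0.05],40],[[0,0,0],[0,0,0],40],[[0,0,0],[0,0,0],52],[[0,0,0],[0,0,0],60],[[0,0,0],[0,0,0],75],[[0,0,0],[0,0,0],82],[[0,0,0],[0,0,0],82]]'; python3 -m pendant '[[[0,0,0],[-0.02,0,-0.4],82],[[0,0,0],[-0.04,0,-0.8],82],[[0,0,0],[-0.05,0,-1],82],[[0,0,0],[-0.05,0,-1],82],[[0,0,0],[-0.05,0,-1],82],[[0,0,0],[-0.03,0,-0.8],82],[[0,0,0],[0,0,0],82]]';  python3 -c "
from h import *
d=cap('wrist','w13');P=cloud(d)
g=REG['meter'];q=band(P,(g[0],475,g[2],g[3]),57,67); print('top',rect(q),np.median(q[:,2]),np.percentile(q[:,2],[5,95]))
print('plate',rect(band(P,REG['meter'],5,20)))
go(441.3,204,185,97)"
```

```text
time_s: 25.7
position: [431.4, -180.0, 32.2]
tool_rot: [-3.137, -0.069, 0.078]
wrist_force: [0.4, -1.2, 0.0]
width: 82.3
time_s: 26.4
position: [432.5, -180.9, 185.7]
tool_rot: [-3.139, -0.069, 0.071]
wrist_force: [-0.2, -0.6, -1.2]
width: 82.1
top (array([ 430.2, -179. ]), 70.5, 48.1, 2.61) 62.6488503907872 [60.94312708 64.81697846]
plate (array([ 436.8, -179.6]), 108.8, 74.1, 2.48)
t 26.45 pos [ 432.  -180.7  184.1] ty dir deg -87.48 tz [-0.047  0.    -0.999] F [-0.1 -0.2 -1. ] w 82.2 q [ 0.37  0.66 -0.09  1.89  0.11  0.64 -1.32]
turn units [-0.03  0.31 -0.52]  shift units after turn [  1.87 -12.69  -0.03]  shift in current frame [  0.87 -12.8   -0.04]
```

View pics/w13.png

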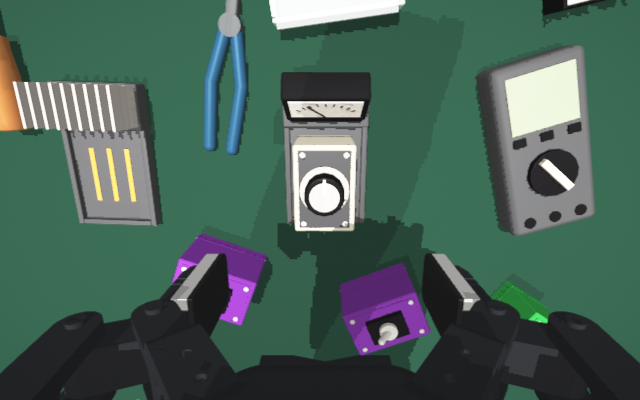

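The knob block sits flat at (325,185) on the meter base, about 1 mm off its centre. Resistor block next.

```bash
python3 -m pendant '[[[0,0,-0.52],[0,0,0],82],[[0,0,0],[0.14,-0.97,0],82],[[0,0,0],[0.14,-0.97,0],82],[[0,0,0],[0.14,-0.97,0],82],[[0,0,0],[0.14,-0.97,0],82],[[0,0,0],[0.14,-0.97,0],82],[[0,0,0],[0.14,-0.97,0],82],[[0,0,0],[0.14,-0.97,0],82]]';python3 -m pendant '[[[0,0,0],[0.14,-0.97,0],82],[[0,0,0],[0.14,-0.97,0],82],[[0,0,0],[0.14,-0.97,0],82],[[0,0,0],[0.14,-0.97,0],82],[[0,0,0],[0.14,-0.97,0],82],[[0,0,0],[0.14,-0.97,0],82],[[0,0,0],[0,0,0],82],[[0,0,0],[0,0,0],82]]'; python3 -c "
from h import *
d=cap('wrist','w14');P=cloud(d)
g=REG['supply'];q=band(P,(g[0],482,g[2],g[3]),57,67); print('top',rect(q),np.median(q[:,2]))
print('plate',rect(band(P,g,5,20)))
go(441.3,204,33,97)"
```

```text
time_s: 27.25
position: [435.5, 26.4, 182.1]
tool_rot: [-3.131, -0.192, 0.079]
wrist_force: [0.5, -0.1, 0.4]
width: 82.1
time_s: 28.05
position: [439.3, 201.5, 182.1]
tool_rot: [-3.131, -0.193, 0.079]
wrist_force: [0.9, -0.1, 0.4]
width: 82.1
top (array([441.3, 204.2]), 69.5, 48.0, 7.08) 62.71307087974594
plate (array([456.9, 204.1]), 129.7, 74.2, 8.42)
t 28.1 pos [439.5 200.8 182.2] ty dir deg -83.03 tz [-0.05   0.    -0.999] F [-0.7 -0.8  0.6] w 81.9 q [-0.46  0.68 -0.03  1.84 -0.01  0.67 -1.93]
turn units [-0.04  0.33 -0.  ]  shift units after turn [ 0.07 -0.1   4.97]  shift in current frame [ 0.32 -0.07  4.96]
```

View pics/w14.png

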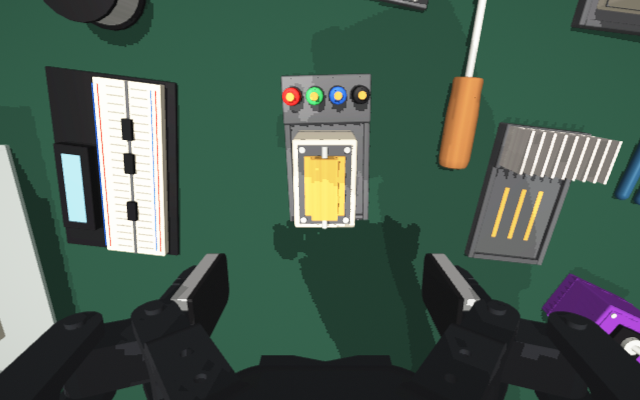

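The brass resistor block is at (325,183) on the post base. Descending.

```bash
python3 -m pendant '[[[0,0,0],[0.06,-0.08,1],82],[[0,0,0],[0.06,0,1],82],[[0,0,0],[0.06,0,1],82],[[0,0,0],[0.06,0,1],82],[[0,0,0],[0.05,0,0.6],82],[[0,0,0],[0.03,0,0.35],82],[[0,0,0],[0,0,0],82]]';python3 -c "
from h import *
go(441.3,204.2,33,97)"
```

```text
time_s: 28.8
position: [441.4, 204.5, 33.0]
tool_rot: [-3.131, -0.19, 0.08]
wrist_force: [-0.6, 0.7, 0.3]
width: 82.2
t 28.8 pos [441.4 204.5  33. ] ty dir deg -83.06 tz [-0.051  0.    -0.999] F [-0.6  0.7  0.3] w 82.2 q [-0.47  0.95 -0.03  1.93  0.    0.31 -1.94]
turn units [-0.04  0.34 -0.01]  shift units after turn [-0.    0.01  0.  ]  shift in current frame [-0.    0.01  0.  ]
```

```bash
python3 -m pendant '[[[0,0,0],[0,0,0.03],60],[[0,0,0],[0,0,0],40],[[0,0,0],[0,0,0],40],[[0,0,0],[0,0,0],40],[[0,0,0],[0,0,0],40],[[0,0,0],[0,0,0],40]]'; python3 -m pendant '[[[0,0,0],[-0.01,0,-0.2],40],[[0,0,0],[-0.02,0,-0.5],40],[[0,0,0],[-0.04,0,-0.8],40],[[0,0,0],[-0.04,0,-0.8],40],[[0,0,0],[-0.04,0,-0.8],40],[[0,0,0],[-0.02,0,-0.5],40],[[0,0,0],[0,0,0],40]]'; python3 -c "
from h import *
d=cap('wrist','w15');go(420,18.3,140,90.4)"
```

```text
time_s: 29.4
position: [441.9, 205.4, 33.8]
tool_rot: [-3.13, -0.191, 0.075]
wrist_force: [-0.5, -1.5, 10.3]
width: 47.4
time_s: 30.1
position: [442.5, 204.9, 143.0]
tool_rot: [-3.129, -0.192, 0.073]
wrist_force: [-0.8, 0.4, -3.0]
width: 47.1
t 30.15 pos [442.1 204.8 141.7] ty dir deg -83.0 tz [-0.048  0.002 -0.999] F [ 0.3  0.3 -2.6] w 47.2 q [-0.47  0.75 -0.03  1.87 -0.    0.56 -1.93]
turn units [-0.03  0.32  0.77]  shift units after turn [-0.78  6.21  0.06]  shift in current frame [-1.49  6.08  0.08]
```

View pics/w15.png

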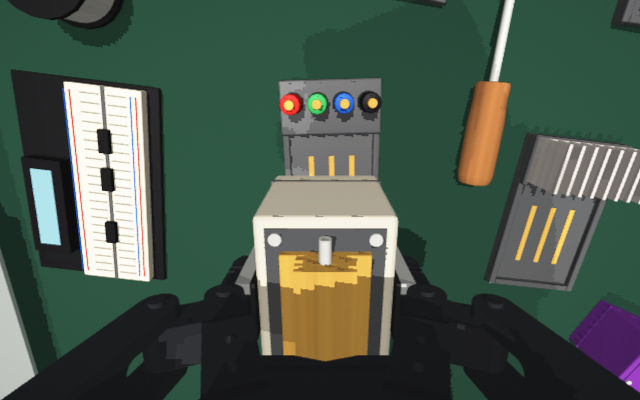

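```bash
python3 -m pendant '[[[0,0,0.77],[0,0,0],40],[[0,0,0],[-0.11,0.89,0],40],[[0,0,0],[-0.11,0.89,0],40],[[0,0,0],[-0.11,0.89,0],40],[[0,0,0],[-0.11,0.89,0],40],[[0,0,0],[-0.11,0.89,0],40],[[0,0,0],[-0.11,0.89,0],40],[[0,0,0],[-0.1,0.89,0],40]]';python3 -m pendant '[[[0,0,0],[0,0,0],40],[[0,0,0],[0,0,0],40]]'; python3 -c "
from h import *
d=cap('wrist','w16');go(420.6,18.3,34,90.4)
P=cloud(d); print('plate',rect(band(P,REG['sink'],5,20)))"
```

```text
time_s: 30.95
position: [419.7, 16.6, 141.1]
tool_rot: [-3.139, -0.011, 0.08]
wrist_force: [0.3, -0.2, -2.0]
width: 47.5
time_s: 31.15
position: [420.1, 17.6, 141.3]
tool_rot: [-3.139, -0.009, 0.079]
wrist_force: [-0.3, 0.2, -1.8]
width: 47.3
t 31.2 pos [420.3  18.1 141.4] ty dir deg -89.6 tz [-0.05   0.002 -0.999] F [ 0.4  0.  -2.2] w 47.4 q [-0.09  0.69 -0.04  2.09  0.05  0.41 -1.73]
turn units [-0.01  0.33  0.  ]  shift units after turn [ 0.01 -0.01  3.58]  shift in current frame [0.19 0.   3.57]
plate (array([463.5,  18.2]), 75.7, 74.1, 0.28)
```

View pics/w16.png

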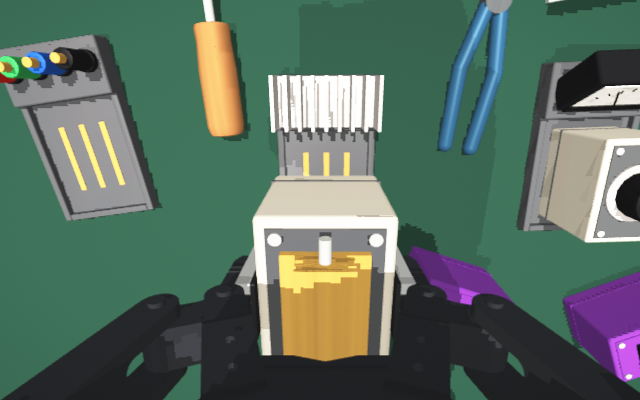

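Over the heat-sink base recess and aligned. Lowering.

```bash
python3 -m pendant '[[[0,0,0],[0.03,0,0.5],40],[[0,0,0],[0.05,0,0.9],40],[[0,0,0],[0.05,0,0.9],40],[[0,0,0],[0.03,0,0.6],40],[[0,0,0],[0.01,0,0.3],40],[[0,0,0],[0,0,0.12],40],[[0,0,0],[0,0,0],40]]';python3 -c "
from h import *
go(420.6,18.3,34,90.4)"
```

```text
time_s: 31.9
position: [420.6, 18.1, 42.2]
tool_rot: [-3.139, -0.011, 0.078]
wrist_force: [0.1, -0.4, -1.5]
width: 47.3
t 31.9 pos [420.6  18.1  42.2] ty dir deg -89.58 tz [-0.05   0.001 -0.999] F [ 0.1 -0.4 -1.5] w 47.3 q [-0.1   0.91 -0.02  2.15  0.07  0.13 -1.75]
turn units [-0.01  0.33  0.  ]  shift units after turn [ 0.   -0.01  0.27]  shift in current frame [ 0.02 -0.01  0.27]
```

```bash
python3 -m pendant '[[[0,0,0],[0,0,0.1],40],[[0,0,0],[0,0,0.07],40],[[0,0,0],[0,0,0.05],40],[[0,0,0],[0,0,0],40]]';python3 -m pendant '[[[0,0,0],[0,0,0.03],40],[[0,0,0],[0,0,0],40]]'
```

```text
time_s: 32.3
position: [420.2, 17.8, 35.5]
tool_rot: [-3.139, -0.011, 0.078]
wrist_force: [-0.2, -0.2, -2.1]
width: 47.4
time_s: 32.5
position: [420.1, 17.7, 34.6]
tool_rot: [-3.139, -0.01, 0.078]
wrist_force: [0.2, 0.4, -1.9]
width: 47.6
```

```bash
python3 -m pendant '[[[0,0,0],[0,0,0.03],40],[[0,0,0],[0,0,0],40]]';python3 -m pendant '[[[0,0,0],[0,0,0.02],40],[[0,0,0],[0,0,0],40]]'
```

```text
time_s: 32.7
position: [420.1, 17.7, 33.9]
tool_rot: [-3.139, -0.011, 0.077]
wrist_force: [-1.0, -0.4, 6.1]
width: 47.3
time_s: 32.9
position: [420.1, 17.7, 33.8]
tool_rot: [-3.139, -0.011, 0.077]
wrist_force: [-3.2, -0.8, 25.0]
width: 47.5
```

```bash
python3 -m pendant '[[[0,0,0],[0,0,-0.03],40],[[0,0,0],[0,0,0],40],[[0,0,0],[0,0,0],52],[[0,0,0],[0,0,0],60],[[0,0,0],[0,0,0],75],[[0,0,0],[0,0,0],82],[[0,0,0],[0,0,0],82]]'; python3 -m pendant '[[[0,0,0],[-0.02,0,-0.4],82],[[0,0,0],[-0.04,0,-0.8],82],[[0,0,0],[-0.05,0,-1],82],[[0,0,0],[-0.05,0,-1],82],[[0,0,0],[-0.05,0,-1],82],[[0,0.33,0],[-0.03,0,-0.8],82],[[0,0,0],[0,0,0],82]]';  python3 -c "
from h import *
d=cap('wrist','w17');P=cloud(d)
g=REG['sink'];q=band(P,(g[0],460,g[2],g[3]),57,67); print('top',rect(q),np.median(q[:,2]),np.percentile(q[:,2],[5,95]))
print('plate',rect(band(P,g,5,20)))
go(630.8,-15.4,185,90.7)"
```

```text
time_s: 33.6
position: [420.1, 17.8, 33.9]
tool_rot: [-3.139, -0.011, 0.078]
wrist_force: [0.5, 0.2, -0.3]
width: 81.9
time_s: 34.3
position: [420.6, 17.5, 186.5]
tool_rot: [-3.14, -0.011, -0.008]
wrist_force: [-0.2, 0.0, -0.3]
width: 81.9
top (array([419.2,  18.7]), 69.8, 48.0, 0.37) 62.696156190592035 [60.7799562  66.03719518]
plate (array([436.2,  18.1]), 129.5, 74.1, 0.45)
t 34.35 pos [420.5  17.5 185.1] ty dir deg -89.61 tz [ 0.002  0.002 -1.   ] F [ 0.2 -1.2 -1.4] w 81.6 q [-0.09  0.59 -0.04  2.09  0.05  0.46 -1.74]
turn units [-0.01 -0.01 -0.04]  shift units after turn [7.   1.18 0.  ]  shift in current frame [7.   1.15 0.02]
```

View pics/w17.png

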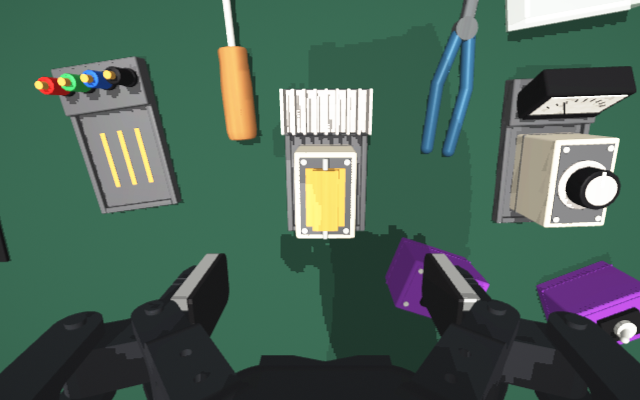

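The resistor block sits flat and centred on the heat-sink base at (325,190). Now the parked switch block.

```bash
python3 -m pendant '[[[0,0,-0.04],[0.5,0.1,0],82],[[0,0,0],[1,0.18,0],82],[[0,0,0],[1,0.18,0],82],[[0,0,0],[1,0.18,0],82],[[0,0,0],[1,0.18,0],82],[[0,0,0],[1,0.18,0],82],[[0,0,0],[1,0.18,0],82],[[0,0,0],[0.5,0.1,0],82]]';python3 -m pendant '[[[0,0,0],[0,0,0],82],[[0,0,0],[0,0,0],82]]'; python3 -c "
from h import *
d=cap('wrist','w18');P=cloud(d)
q=band(P,(580,676,-80,40),57,67); print('top',rect(q),np.median(q[:,2]))
go(630.8,-15.4,31,90.7)"
```

```text
time_s: 35.15
position: [632.1, -18.8, 182.3]
tool_rot: [-3.14, -0.02, 0.003]
wrist_force: [-0.3, 0.3, 0.6]
width: 81.7
time_s: 35.35
position: [630.2, -18.2, 182.8]
tool_rot: [-3.14, -0.02, 0.003]
wrist_force: [-0.1, 0.9, -0.1]
width: 82.4
top (array([630.8, -15.1]), 70.0, 48.1, 0.59) 62.55090104382525
t 35.4 pos [630.1 -18.1 183.2] ty dir deg -89.26 tz [-0.002  0.002 -1.   ] F [-0.9  0.1  0.3] w 81.9 q [ 0.01  0.86 -0.06  1.33  0.05  0.95 -1.62]
turn units [-0.01  0.01  0.  ]  shift units after turn [ 0.03 -0.09  5.07]  shift in current frame [ 0.03 -0.08  5.07]
```

```bash
python3 -m pendant '[[[0,0,0],[0,-0.09,1],82],[[0,0,0],[0,0,1],82],[[0,0,0],[0,0,1],82],[[0,0,0],[0,0,1],82],[[0,0,0],[0,0,0.7],82],[[0,0,0],[0,0,0.35],82],[[0,0,0],[0,0,0],82]]';python3 -c "
from h import *
go(630.8,-15.1,31,90.6)"
```

```text
time_s: 36.1
position: [630.0, -15.2, 31.8]
tool_rot: [-3.14, -0.02, 0.003]
wrist_force: [-0.3, -0.0, 0.2]
width: 82.0
t 36.1 pos [630.  -15.2  31.8] ty dir deg -89.26 tz [-0.002  0.002 -1.   ] F [-0.3 -0.   0.2] w 82.0 q [-0.    1.07 -0.05  1.43  0.07  0.65 -1.64]
turn units [-0.01  0.01  0.02]  shift units after turn [ 0.03 -0.    0.03]  shift in current frame [ 0.03 -0.    0.03]
```

```bash
python3 -m pendant '[[[0,0,0],[0,0,0.02],60],[[0,0,0],[0,0,0],40],[[0,0,0],[0,0,0],40],[[0,0,0],[0,0,0],40],[[0,0,0],[0,0,0],40],[[0,0,0],[0,0,0],40]]'; python3 -m pendant '[[[0,0,0],[0,0,-0.2],40],[[0,0,0],[0,0,-0.5],40],[[0,0,0],[0,0,-0.8],40],[[0,0,0],[0,0,-0.9],40],[[0,0,0],[0,0,-0.9],40],[[0,0,0],[0,0,-0.8],40],[[0,0,0],[0,0,-0.3],40],[[0,0,0],[0,0,0],40]]'; python3 -c "
from h import *
d=cap('wrist','w19');go(439.5,201.4,165,98.4)"
```

```text
time_s: 36.7
position: [631.3, -15.3, 33.3]
tool_rot: [-3.14, -0.02, -0.003]
wrist_force: [-1.3, 0.1, 7.4]
width: 47.3
time_s: 37.5
position: [631.1, -15.6, 165.4]
tool_rot: [-3.14, -0.02, -0.003]
wrist_force: [-0.1, -0.1, -2.4]
width: 47.3
t 37.55 pos [630.6 -15.6 164. ] ty dir deg -89.27 tz [ 0.     0.002 -1.   ] F [-0.2 -0.5 -2.3] w 47.6 q [ 0.    0.88 -0.06  1.35  0.06  0.91 -1.63]
turn units [-0.01 -0.   -0.89]  shift units after turn [-5.25 -8.09 -0.03]  shift in current frame [-6.28 -7.31 -0.02]
```

View pics/w19.png

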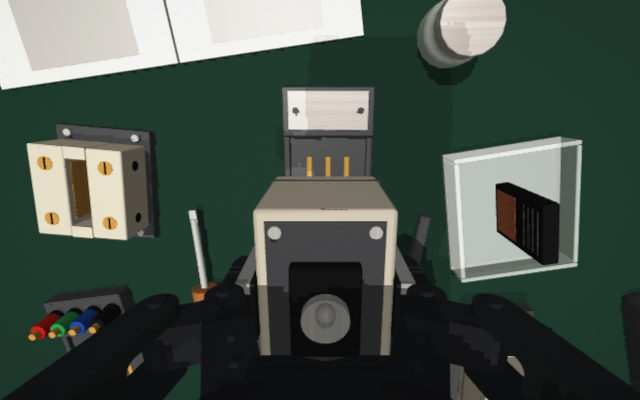

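```bash
python3 -m pendant '[[[0,0,-0.89],[0,0,0],40],[[0,0,0],[-0.58,-0.9,0],40],[[0,0,0],[-0.58,-0.9,0],40],[[0,0,0],[-0.58,-0.9,0],40],[[0,0,0],[-0.58,-0.9,0],40],[[0,0,0],[-0.58,-0.9,0],40],[[0,0,0],[-0.58,-0.9,0],40],[[0,0,0],[-0.58,-0.9,0],40]]';python3 -m pendant '[[[0,0,0],[-0.58,-0.9,0],40],[[0,0,0],[-0.6,-0.9,0],40],[[0,0,0],[0,0,0],40],[[0,0,0],[0,0,0],40]]'; python3 -c "
from h import *
d=cap('wrist','w20');go(439.9,201.5,34,98.4)
P=cloud(d); print('plate',rect(band(P,REG['supply'],5,20)))"
```

```text
time_s: 38.35
position: [481.3, 154.3, 163.3]
tool_rot: [-3.132, -0.229, 0.003]
wrist_force: [-0.0, -0.1, -1.8]
width: 47.6
time_s: 38.75
position: [439.4, 202.0, 163.7]
tool_rot: [-3.132, -0.231, 0.002]
wrist_force: [0.6, -0.5, -1.8]
width: 47.5
t 38.8 pos [440.  201.4 163.8] ty dir deg -81.63 tz [-0.001  0.001 -1.   ] F [ 0.9 -0.2 -2.1] w 47.4 q [-0.48  0.69 -0.03  1.9   0.04  0.54 -1.96]
turn units [-0.01  0.   -0.  ]  shift units after turn [-0.   -0.    4.33]  shift in current frame [0.   0.   4.33]
plate (array([484., 208.]), 74.5, 74.0, 8.37)
```

View pics/w20.png

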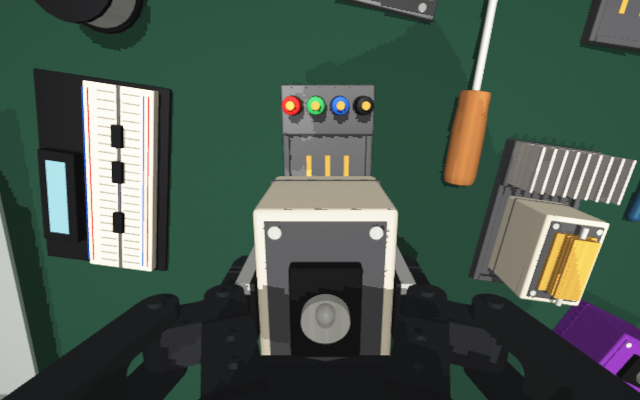

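Aligned over the binding-post recess. Lowering.

```bash
python3 -m pendant '[[[0,0,0],[0,0,0.6],40],[[0,0,0],[0,0,1],40],[[0,0,0],[0,0,1],40],[[0,0,0],[0,0,0.9],40],[[0,0,0],[0,0,0.4],40],[[0,0,0],[0,0,0.15],40],[[0,0,0],[0,0,0],40],[[0,0,0],[0,0,0],40]]';python3 -m pendant '[[[0,0,0],[0,0,0.1],40],[[0,0,0],[0,0,0.05],40],[[0,0,0],[0,0,0],40]]'
```

```text
time_s: 39.6
position: [440.3, 202.2, 43.7]
tool_rot: [-3.131, -0.229, -0.002]
wrist_force: [0.1, -0.1, -1.9]
width: 47.1
time_s: 39.9
position: [439.9, 202.2, 38.4]
tool_rot: [-3.132, -0.229, -0.0]
wrist_force: [-0.2, 0.8, -2.3]
width: 47.4
```

```bash
python3 -m pendant '[[[0,0,0],[0,0,0.07],40],[[0,0,0],[0,0,0.05],40],[[0,0,0],[0,0,0],40]]';python3 -m pendant '[[[0,0,0],[0,0,0.03],40],[[0,0,0],[0,0,0],40]]'
```

```text
time_s: 40.2
position: [439.7, 202.1, 34.6]
tool_rot: [-3.132, -0.229, 0.0]
wrist_force: [-0.1, 0.0, -2.0]
width: 47.4
time_s: 40.4
position: [439.8, 202.1, 33.8]
tool_rot: [-3.132, -0.229, -0.0]
wrist_force: [-0.0, 0.4, -2.0]
width: 47.0
```

```bash
python3 -m pendant '[[[0,0,0],[0,0,0.03],40],[[0,0,0],[0,0,0],40]]';python3 -m pendant '[[[0,0,0],[0,0,0.02],40],[[0,0,0],[0,0,0],40]]'
```

```text
time_s: 40.6
position: [439.8, 202.2, 33.2]
tool_rot: [-3.132, -0.229, -0.0]
wrist_force: [-1.3, -0.5, 6.8]
width: 47.0
time_s: 40.8
position: [439.9, 202.2, 33.2]
tool_rot: [-3.131, -0.229, -0.001]
wrist_force: [-5.1, -1.4, 24.3]
width: 47.1
```

Contact at the floor. Releasing, rising and backing off to an overview.

```bash
python3 -m pendant '[[[0,0,0],[0,0,-0.03],40],[[0,0,0],[0,0,0],40],[[0,0,0],[0,0,0],52],[[0,0,0],[0,0,0],60],[[0,0,0],[0,0,0],75],[[0,0,0],[0,0,0],82],[[0,0,0],[0,0,0],82]]'; python3 -m pendant '[[[0,0,0],[0,0,-0.4],82],[[0,0,0],[0,0,-0.8],82],[[0,0,0],[0,0,-1],82],[[0,0,0],[0,0,-1],82],[[0,0,0],[0,0,-1],82],[[0,0,0],[0,0,-1],82],[[0,0,0],[0,0,-1],82],[[0,0,0],[0,0,-1],82]]'; python3 -m pendant '[[[0,0,0.5],[0.6,1,-0.4],82],[[0,0,0.5],[0.6,1,-0.4],82],[[0,0,0],[0.6,1,0],82],[[0,0,0],[0.6,1,0],82],[[0,0,0],[0.6,1,0],82],[[0,0,0],[0.6,1,0],82],[[0,0,0],[0,0,0],82],[[0,0,0],[0,0,0],82]]'; python3 - <<'E'
from h import *
st(); d=cap('wrist','w21');P=cloud(d); cap('side','side9'); cap('scene','scene9')
for n,x1 in(('supply',482),('sink',460),('meter',475)):
    g=REG[n]; q=band(P,(g[0],x1,g[2],g[3]),57,67); c,w,h,a=rect(q)
    pc,pw,ph,pa=rect(band(P,g,5,20)); t=pc-17*np.array([np.cos(np.radians(pa)),np.sin(np.radians(pa))])
    print(n,'top',c,w,h,a,np.median(q[:,2]),'plate',pc,pw,ph,pa,'recess',t.round(1))
q=band(P,REG['tray'],34,100);print('link',rect(q),np.percentile(q[:,2],[50,95]))
E
```

```text
time_s: 41.5
position: [439.8, 202.1, 33.2]
tool_rot: [-3.132, -0.229, -0.0]
wrist_force: [-0.2, -1.1, 0.0]
width: 81.8
time_s: 42.3
position: [439.4, 201.6, 251.5]
tool_rot: [-3.131, -0.229, -0.001]
wrist_force: [0.2, 0.1, 0.0]
width: 82.1
time_s: 43.1
position: [553.4, 25.4, 273.5]
tool_rot: [-3.14, 0.007, 0.0]
wrist_force: [0.7, -0.0, -0.2]
width: 81.9
t 43.1 pos [553.4  25.4 273.5] ty dir deg -90.27 tz [-0.     0.002 -1.   ] F [ 0.7 -0.  -0.2] w 81.9 q [-0.1   0.64 -0.01  1.51  0.01  1.   -1.68]
supply top [442.6 203.4] 64.3 48.2 8.22 62.346267562183186 plate [478.2 206.8] 87.8 74.6 8.17 recess [461.4 204.4]
sink top [419.8  18.9] 70.3 47.7 0.9 62.69717363513112 plate [436.8  18.1] 130.8 74.0 0.34 recess [419.8  18. ]
meter top [ 430.5 -178.4] 70.9 48.4 2.96 62.819356692794656 plate [ 463.9 -178.2] 97.9 75.2 2.91 recess [ 446.9 -179.1]
link (array([ 612. , -172.8]), 45.9, 13.8, 9.02) [66.85535127 75.04768708]
```

View pics/w21.png

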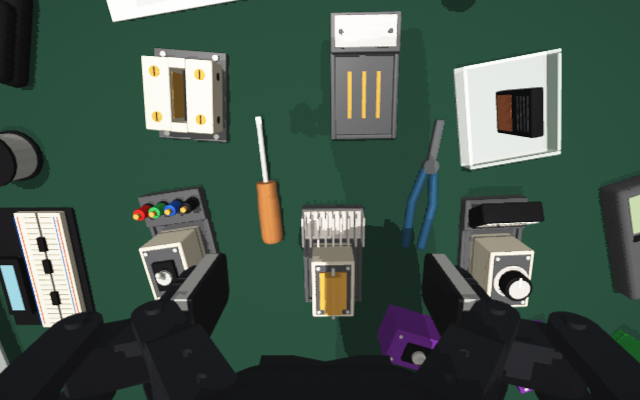

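The overview shows the switch block on the posts base at (170,262), the resistor on the sink base at (332,288), the knob on the meter base at (500,270) and the link standing in the tray at (520,112). All the tops are about 62.5 mm up, so flat. Handing in.

```bash
python3 -c "
from h import *
print(r.close_job()); st()"
```

```text
the job is handed in; nothing more can be done
None
the job is handed in; nothing more can be done
```

The job is done and handed in after about 43 s of the 134 s allowed; `close_job()` reports no verdict.

- **Link:** I pulled it straight up out of its holder and stood it in the parts tray before moving any block. It was still standing there at the end, about 1 mm from the tray's centre.
- **Blocks:** I parked the switch block on the empty base, moved the knob block to the meter base and the resistor block to the heat-sink base, then put the switch block on the binding-post base. I lowered each one until it touched the floor of the recess before letting go.

**Last checks:** the knob and resistor blocks measured within about 1.5 mm of their recess centres. All three block tops are about 62.5 mm above the table, which matches a block sitting flat (62 mm expected). The gripper was open and well clear of everything.

- **Partly hidden:** in the last picture a finger hid part of the switch block and its base. Its position, within about 2 mm of centre, is therefore corrected from a partial outline plus the release pose.
- **Less certain:** the meter base was also partly hidden in that picture, so the knob block's figure relies on an earlier, clearer view.
- **Firm press:** setting the knob block down pressed it onto the floor with a brief wrist force of about 49 N, below the 120 N limit.

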